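# Load and start the specimen warmer

### The job

Get the specimen warmer going. First turn its black timer dial back to zero, so that the white line on the grip points to the white zero mark; with the dial at zero, stand every specimen cup from the open bench to the right of the warmer (not those at the back by the centrifuge) upright on the metal tray inside the warmer's walls, swing the clear hood over and press it down past its catch until it is fully shut; only then turn the dial until its white line points at the red set tab. Do not disturb the bottles and the marker pen on the bench.

Things in the scene. Friction and masses are not known exactly. Their poses are not given: they have to be found in the camera images.
- warmer: white bench-top warmer, fixed; origin under the centre of its tray part, x away from the robot at yaw 0, y left, z up. Tray part 180 x 184 mm (x, y): metal tray floor 30 mm high, x -78 to 78, y -75 to 80 mm, inside walls whose top is 66 mm high; takes four cups, two by two. Console to its right: y -92 to -216 mm, top 55 mm high, with the dial and, beyond it on the +x side, the white zero mark
- dial (a joint): timer dial, rad: 0 when its white line points at the zero mark (warmer's +x); grows clockwise seen from above, so at q the line points along the warmer's +x turned by -q about z; range -0.5 to 3.2, no stop at zero; stays where left (friction about 0.04 N m). Starts between 0.9 and 2.2
- dial_centre (a point): point on the dial's upright axis, 86 mm above the bench, at x 0, y -155 mm in the warmer's frame. The grip is a straight black bar 13 mm thick, 54 mm long along the white line, from 68 to 99 mm above the bench, on a round disc of 27 mm radius; pinch the bar across its 13 mm
- dial_line (a point): point over the outer end of the dial's white line, 30 mm from the dial's axis; turns with the dial
- set_tab (a point): point 30 mm from the dial's axis in the direction of the red set tab on the ring round the dial, same height as dial_line; the dial is set when dial_line comes within 4 mm of it (sideways). The tab differs from start to start (dial value 0.8 to 2.6) and is stiff: leave it alone
- hood (a joint): clear hood, rad: 0 fully shut, 2.1 fully open; starts at 1.9 to 2.1, leaning outward to the left. Stiff hinge: it stays or sinks slowly to the side it leans to; pushing it over from the left takes 2 to 5 N. Left to itself it then sinks onto a spring catch at about 0.1 rad; some 7 N downward near the free edge pushes it past, then it stays at 0
- hood_hinge (a point): middle of the hood's hinge line, which runs along the warmer's x on its left side (y +90 mm, 66 mm high). The hood is a box open below, 172 mm along x, 178 mm from hinge to free (right) edge, 58 mm high, 4 mm walls; its flat top is 124 mm above the bench when shut. (Beware: wall cabinets hang over the bench beyond world x 0.57 m, from 0.45 m up)
- hood_press (a point): point on the hood's flat top, 28 mm from its free edge and midway along it, good for pressing; moves with the hood
- cup_a: screw-cap specimen cup with an orange cap, 70 mm tall, free-standing; clear body 55 mm across up to 56 mm, cap 59 mm across; origin at the centre of its underside, z up; filled, about 0.14 kg; may be absent
- cup_b: screw-cap specimen cup with a blue cap, 70 mm tall, free-standing; clear body 55 mm across up to 56 mm, cap 59 mm across; origin at the centre of its underside, z up; filled, about 0.14 kg; may be absent
- cup_c: screw-cap specimen cup with a white cap, 70 mm tall, free-standing; clear body 55 mm across up to 56 mm, cap 59 mm across; origin at the centre of its underside, z up; filled, about 0.14 kg; may be absent
- cup_d: screw-cap specimen cup with a blue cap, 70 mm tall, free-standing; clear body 55 mm across up to 56 mm, cap 59 mm across; origin at the centre of its underside, z up; filled, about 0.14 kg; may be absent
- lugol: small white-labelled bottle with black cap, 33 mm across, 74 mm tall, leave alone; origin at the centre of its underside
- methanol: white bottle with red cap, 42 mm across, 98 mm tall, leave alone; origin at the centre of its underside
- marker: white and red marker pen lying on the bench, 135 mm long, leave alone; origin at its middle underneath
Things that resemble listed ones, but are neither listed nor needed, are in the scene too. There is more than one size of the cup_a; the job needs the middle-sized.

How it is judged:
By the outcome, as a careful person would: the job done as asked, in the order asked, and still so for the second after the job is handed in, with the robot touching nothing.
Of cup_a, cup_b, cup_c, cup_d only 2 to 4 are there at a start; the rules pass over those that are not, and their reading is None.
At some moment in a run one of cup_a, cup_b, cup_c, cup_d may be knocked a few centimetres aside while the robot is not near it.
It also fails if it takes over 210 s, if anything falls off the work surface, if the arm or the gripper's body presses on something with over 40 N, if the wrist force passes 120 N, or if a joint passes its speed limit or range.

### The arm

A 6-joint arm with a two-finger parallel gripper is mounted at the origin on a cart in front of the work surface, level with it; the furniture and walls round the work are solid. World frame = base frame: x ahead of the robot, y to its left, z up, the work surface at z = 0. Lengths are in mm, angles in degrees, forces in N, time in s.
With the tool pointing down it reaches from about 300 to 850 mm from the base axis. Payload 4.2 kg.
Tool frame: the origin (TCP) lies at the very end of the fingers, on their centre line; the grasp point (between the pads) lies 19 mm behind it; x points along the fingers, y is the direction in which the jaws open and shut, and the axes are right-handed (so a half turn about x gives the same grasp; the last joint's range is limited). The gripper opens to 91 mm and grips with 3 to 60 N. Pads are 32 mm wide; open, the fingers measure 118 mm over their backs; the gripper's body (76 mm by 178 mm) begins 60 mm behind the grasp point.
Start: joints at [-70.76, 18.312, 89.639, -0, 72.044, -1.146], TCP at [200.3, -539.002, 213.976] pointing down, gripper open.
Joint ranges: [-177.97, 177.97], [-48.28, 115.42], [12.27, 149.76], [-77.06, 257.06], [2.81, 150.46], [-146.56, 146.56]. Speed limits (degrees/s): [147.25, 147.25, 180, 180, 180, 180].

### API

Orientations are given as [roll, pitch, yaw] about the fixed x, y, z axes, in that order (R = Rz(yaw) Ry(pitch) Rx(roll)).
In Python, from workcell import sensors, grab_frame, job_done, finder gives the robot as it stands.
- The arm moves only by the tool play_rows, never from a script. Its argument "motion" is a list of rows, each a list of 5 numbers: the shift along the world's x, y, z in m, then the turn about the world's z in rad, then the opening, from 0 (shut) to 1 (fully open). In form: [[tx, ty, tz, roll, fingers], ...]. A call has exactly 8 rows; each row is the pose to reach, as a shift and turn from the pose commanded when the call began; what a row does not reach only later rows make up. A row lasts 1/12 s, in which the tool goes at most 41.7 mm and 7.16 degrees, less where a joint would pass 70% of its speed; a pose out of reach is approached as far as the arm can. A call with a gripper value outside its range is refused whole. The fingers move at their own pace and stop on an object; "squeeze" is the grip in N (left out, the last holds). Time passes only in rows, so rows that repeat a pose let the fingers close, or fill a call up. It gives the time, the measured TCP pose, the force and the opening at its end, in the units of the state.
- sensors.state(): the state, without advancing time (a new reading comes with each control period).
- grab_frame(name): name is "side" or "top" or "wrist"; returns a dict with "img" (480x640x3 uint8, blue, green, red), "fx", "fy", "cx", "cy" (pixels), "rvec" (rotation vector, rad) and "tvec" (3), from world to camera coordinates, as OpenCV has them; the wrist camera has in their place "tool_from_camera" (4x4, takes a point from camera to tool coordinates, whose origin is the TCP and whose axes are the tool frame's). Camera axes: x right, y down, z forward; pixel columns grow to the right and rows downward; lengths in mm; the calibration is good to about 2 mm. A picture is of the moment at which its call begins: read the wrist's pose just before it. There is no depth.
- job_done(): hands the job in, once; it reports no verdict.
Trained networks look in a picture, given as the dict that the camera call returned (one of the last four; its "shot" number tells which), for a name from the list of things; names that differ only in an ending like _2 or _b are one class to them, and where a whole thing is asked for, a point or a joint stands for the part that bears it (a point fixed in the world has none). Each returns a list of dicts, best first, with "conf" (0 to 1); they miss things now and then, are a little off and sometimes report something else, mostly with a low value. They report only what shows in the picture. A call takes as long as a camera call. They do not tell look-alikes from the thing itself.
- finder.spot_in(picture, label): "point" ([column, row] in pixels, amid what is visible of it).
- finder.spot_point(picture, label): "point" ([column, row] in pixels: a listed point, or the origin of a listed thing).
The state is a dict: "time_s": time; "qpos": joint angles; "qvel": joint speeds; "effort": joint torques, N m; "ee_pos": TCP position; "ee_rot": TCP orientation; "force": force on the tool from outside, world axes, zero at the start; "torque": the same for the moment, N m; "gripper_width": finger opening in mm.
Only numpy, scipy, OpenCV 4.12 (cv2) and the standard library are available. Lean on these libraries where they do the work, as an engineer would, in place of code of your own. Each camera call takes 0.05 s, during which the arm holds its last target.

## Working session

There is one attempt and no reset: what is moved stays moved. The work goes in short steps, Python scripts to look and compute and a tool call to move; the robot and the scene stay as the last step left them, time stands still between calls to the robot, and variables do not carry over. Pictures are saved under pics/ and viewed, and the job is handed in when it is done.

Besides the shell and the picture viewer there is one more tool, called after "Request:" as name(argument=value, ...) on one line, values as JSON. play_rows: Moves the arm, as the interface text tells. Its arguments: {"type":"object","properties":{"motion":{"type":"array","items":{"type":"array","items":{"type":"number"}}},"squeeze":{"type":"number"}},"required":["motion"]}

```bash
mkdir -p pics; ls
cat > h.py <<'E'
import numpy as np, cv2
from workcell import sensors, grab_frame, job_done, finder
def P(f):
    R,_=cv2.Rodrigues(np.array(f["rvec"],float)); t=np.array(f["tvec"],float).reshape(3)
    return R,t
def ray(f,px):
    R,t=P(f); d=np.array([(px[0]-f["cx"])/f["fx"],(px[1]-f["cy"])/f["fy"],1.0])
    return -R.T@t, R.T@d
def at_z(f,px,z):
    o,d=ray(f,px); return o+d*(z-o[2])/d[2]
def proj(f,X):
    R,t=P(f); c=R@np.array(X,float)+t
    return np.array([f["fx"]*c[0]/c[2]+f["cx"],f["fy"]*c[1]/c[2]+f["cy"]])
def tri(fs,pxs):
    A=np.zeros((3,3));b=np.zeros(3)
    for f,p in zip(fs,pxs):
        o,d=ray(f,p); d/=np.linalg.norm(d); M=np.eye(3)-np.outer(d,d); A+=M;b+=M@o
    return np.linalg.solve(A,b)
def wristcal(f,st):
    # convert wrist frame to world rvec/tvec
    from scipy.spatial.transform import Rotation as Ro
    T=np.eye(4);T[:3,:3]=Ro.from_euler('xyz',st["ee_rot"],degrees=True).as_matrix();T[:3,3]=st["ee_pos"]
    W=np.linalg.inv(T@np.array(f["tool_from_camera"]))
    f=dict(f); f["rvec"]=cv2.Rodrigues(W[:3,:3])[0]; f["tvec"]=W[:3,3]; return f
E
python3 - <<'E'
from h import *
st=sensors.state(); print(st)
names=["warmer","dial","dial_centre","dial_line","set_tab","hood","hood_hinge","hood_press","cup_a","cup_b","cup_c","lugol","methanol","marker"]
for n in ["side","top"]:
    f=grab_frame(n); cv2.imwrite(f"pics/{n}0.png",f["img"])
    o,_=ray(f,(0,0)); print(n,o.round())
    for l in names:
        print(l,'in',[(np.round(d["point"]).tolist(),round(d["conf"],2)) for d in finder.spot_in(f,l)][:5],'pt',[(np.round(d["point"],1).tolist(),round(d["conf"],2)) for d in finder.spot_point(f,l)][:6])
E
```

```text
pics
{'time_s': 0.0, 'qpos': array([-7.07609046e+01,  1.83505905e+01,  8.97066886e+01, -5.42725757e-04,
        7.20428945e+01, -1.14601990e+00]), 'qvel': array([ 0.042364  , -0.01823171,  0.12449883, -0.03666469, -0.03574462,
        0.1103678 ]), 'effort': array([-2.36419393e-03, -4.12473750e+01, -2.31973851e+01,  7.23420689e-02,
        4.55966697e-02, -1.54992058e-04]), 'ee_pos': array([ 200.11948772, -538.51377022,  213.12889287]), 'ee_rot': array([-90.85089132,  89.89982509, 109.53439179]), 'force': array([ 0.13118451,  0.96091602, -0.79296677]), 'torque': array([ 0.01309146,  0.02476111, -0.01122164]), 'gripper_width': 90.94110661614765}
side [ 201. -994.  624.]
warmer in [([289.0, 210.0], 0.59)] pt [([292.5, 232.0], 0.97)]Traceback (most recent call last):
  File "<stdin>", line 8, in <module>
ValueError: it knows: cup, dial_centre, dial_line, hood_hinge, hood_press, lugol, marker, methanol, set_tab, warmer
```

```bash
cat > det.py <<'E'
from h import *
def det(f,ins=("warmer","dial","hood","cup_a","lugol","methanol","marker"),pts=("warmer","dial_centre","dial_line","set_tab","hood_hinge","hood_press","cup_a","lugol","methanol","marker")):
    for k,ls,fn in (("in",ins,finder.spot_in),("pt",pts,finder.spot_point)):
        for l in ls:
            try: print(k,l,[(np.round(d["point"],1).tolist(),round(d["conf"],2)) for d in fn(f,l)][:9])
            except ValueError as e: print(l,e)
E
python3 - <<'E'
from det import *
for n in ["side","top"]:
    f=grab_frame(n); cv2.imwrite(f"pics/{n}0.png",f["img"])
    o,_=ray(f,(0,0)); print(n,o.round()); det(f,ins=("cup_a",))
E
```

```text
side [ 201. -994.  624.]
in cup_a [([303.9, 277.9], 0.96), ([346.0, 308.7], 0.83), ([302.8, 315.6], 0.82), ([371.0, 333.1], 0.79)]
pt warmer [([291.1, 229.7], 0.98)]
pt dial_centre [([302.4, 226.9], 0.89), ([329.0, 387.7], 0.27)]
pt dial_line [([306.0, 229.3], 0.79)]
pt set_tab [([297.8, 235.3], 0.54)]
pt hood_hinge [([285.8, 197.7], 0.96)]
pt hood_press [([280.2, 151.9], 0.89)]
pt cup_a [([302.7, 299.3], 0.88), ([302.3, 336.8], 0.88), ([346.4, 317.6], 0.86), ([368.5, 346.9], 0.8)]
pt lugol [([332.5, 388.3], 0.73)]
pt methanol [([443.3, 367.3], 0.85)]
pt marker [([392.4, 292.0], 0.59)]
top [ 214. -110. 1388.]
in cup_a [([428.5, 244.3], 0.94), ([358.7, 268.6], 0.94), ([394.8, 247.3], 0.5)]
pt warmer [([245.9, 250.3], 0.84), ([452.4, 281.6], 0.48)]
pt dial_centre [([296.1, 250.8], 0.89)]
pt dial_line [([309.9, 247.0], 0.81)]
pt set_tab [([310.5, 254.8], 0.67)]
pt hood_hinge [([208.8, 241.6], 0.96)]
pt hood_press [([145.5, 228.5], 0.98), ([423.4, 247.0], 0.69)]
pt cup_a [([423.4, 248.5], 0.74), ([397.3, 287.1], 0.73), ([390.6, 246.5], 0.71), ([358.1, 269.8], 0.69)]
pt lugol [([447.7, 279.4], 0.52)]
pt methanol [([458.0, 208.6], 0.57)]
pt marker [([373.1, 208.4], 0.68)]
```

View pics/side0.png

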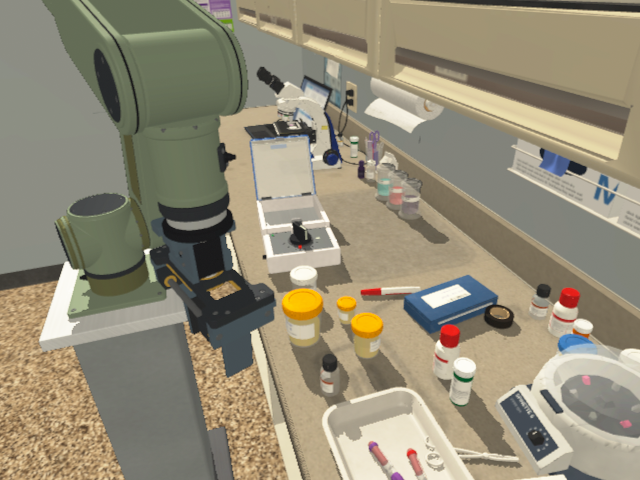

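View pics/top0.png

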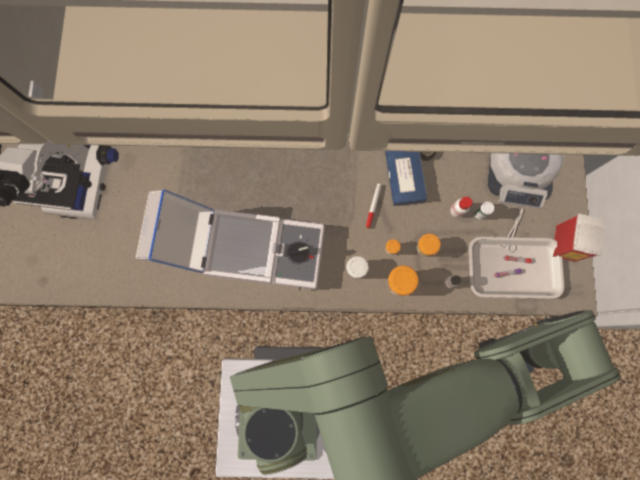

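The top view shows the warmer with its hood open to the left, and the dial at (299,250). The candidates on the bench are:
- white cup (357,267)
- large orange (403,280)
- small orange (393,247)
- mid orange (428,245)

The blue and white caps by the centrifuge are excluded. Next I'll measure the sizes.

Run:
```python
from h import *
T=grab_frame("top");S=grab_frame("side")
print(T["fx"],S["fx"])
img=T["img"];hsv=cv2.cvtColor(img,cv2.COLOR_BGR2HSV)
m=cv2.inRange(hsv,(8,150,150),(22,255,255))
n,l,s,c=cv2.connectedComponentsWithStats(m)
for i in range(1,n):
    if s[i][4]>60:
        e=2*np.sqrt(s[i][4]/np.pi); 
        for z in (50,70,85): print(c[i].round(1),s[i],z,"diam",(e*(1388-z)/T["fx"]).round(1),at_z(T,c[i],z).round(1))
cv2.imwrite("pics/t1.png",cv2.resize(img[190:310,190:510],None,fx=2.5,fy=2.5,interpolation=cv2.INTER_CUBIC))
cv2.imwrite("pics/s1.png",cv2.resize(S["img"][180:420,230:480],None,fx=2.4,fy=2.4,interpolation=cv2.INTER_CUBIC))
```

```text
494.23820373022545 449.9734089878404
[428.9 244. ] [418 234  23  21 375] 50 diam 59.2 [ 470.7 -402.5   50. ]
[428.9 244. ] [418 234  23  21 375] 70 diam 58.3 [ 466.9 -398.1   70. ]
[428.9 244. ] [418 234  23  21 375] 85 diam 57.6 [ 464.  -394.8   85. ]
[392.8 246.2] [386 240  15  14 162] 50 diam 38.9 [ 462.6 -302.7   50. ]
[392.8 246.2] [386 240  15  14 162] 70 diam 38.3 [ 458.9 -299.8   70. ]
[392.8 246.2] [386 240  15  14 162] 85 diam 37.9 [ 456.1 -297.6   85. ]
[402.8 279.9] [388 266  30  29 695] 50 diam 80.5 [ 369.9 -329.1   50. ]
[402.8 279.9] [388 266  30  29 695] 70 diam 79.3 [ 367.6 -325.8   70. ]
[402.8 279.9] [388 266  30  29 695] 85 diam 78.4 [ 365.9 -323.3   85. ]
```

View pics/t1.png

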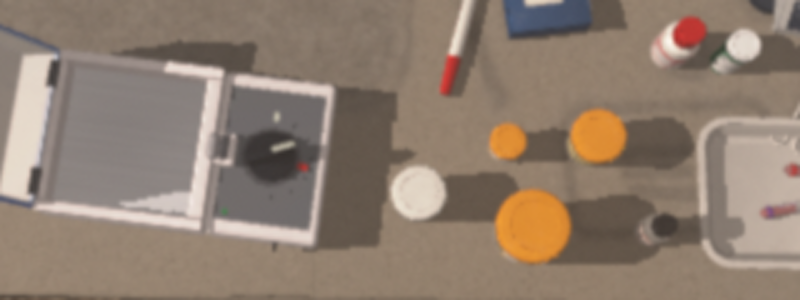

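View pics/s1.png

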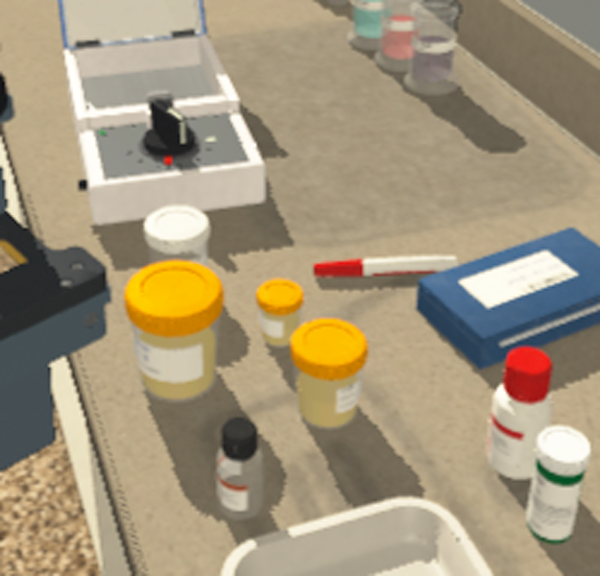

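Run:
```python
from det import *
T=grab_frame("top");S=grab_frame("side")
c=lambda x:(x[0],x[1])
print("dial_c",at_z(T,(296.1,250.8),86),tri([T,S],[(296.1,250.8),(302.4,226.9)]))
print("hinge",at_z(T,(208.8,241.6),66),tri([T,S],[(208.8,241.6),(285.8,197.7)]))
print("warmer",at_z(T,(245.9,250.3),0), tri([T,S],[(245.9,250.3),(291.1,229.7)]))
print("line",at_z(T,(309.9,247),86),"tab",at_z(T,(310.5,254.8),86))
print("white",at_z(T,(357,267),70),tri([T,S],[(358.1,269.8),(302.7,299.3)]))
print("mid",tri([T,S],[(423.4,248.5),(368.5,346.9)]))
# console edges in t1 crop -> px
for p in [(332,88),(315,243),(222,68),(206,228),(46,52),(36,208)]:
    q=(190+p[0]/2.5,190+p[1]/2.5); print(p,at_z(T,q,55).round(),at_z(T,q,66).round())
W=grab_frame("wrist"); cv2.imwrite("pics/w0.png",W["img"]);print(W["tool_from_camera"])
```

```text
dial_c [438.07950799 -38.86257117  86.        ] [442.26447744 -39.88989646  90.70291742]
hinge [462.01209821 200.26688266  66.        ] [462.69583394 200.62280133  64.31350756]
warmer [451.40479558 108.69892744   0.        ] [451.09963613 107.6858275    5.8989594 ]
line [449.15352504 -75.4561254   86.        ] tab [428.04779259 -77.58823574  86.        ]
white [ 400.02627017 -203.01778596   70.        ] [ 398.64016006 -210.46024592    3.46161032]
mid [ 470.5194213  -397.5815335     3.76789506]
(332, 88) [ 517. -109.   55.] [ 514. -109.   66.]
(315, 243) [345. -94.  55.] [344. -94.  66.]
(222, 68) [537.  14.  55.] [534.  13.  66.]
(206, 228) [359.  24.  55.] [358.  23.  66.]
(46, 52) [551. 210.  55.] [548. 207.  66.]
(36, 208) [377. 209.  55.] [375. 206.  66.]
[[-1.11913403e-03 -2.39251034e-01  9.70957100e-01 -1.70122156e+02]
 [ 9.99998485e-01 -1.56236501e-03  7.67629061e-04 -1.03331819e+00]
 [ 1.33333335e-03  9.70956488e-01  2.39252420e-01 -6.75595504e+01]
 [ 0.00000000e+00  0.00000000e+00  0.00000000e+00  1.00000000e+00]]
```

View pics/w0.png

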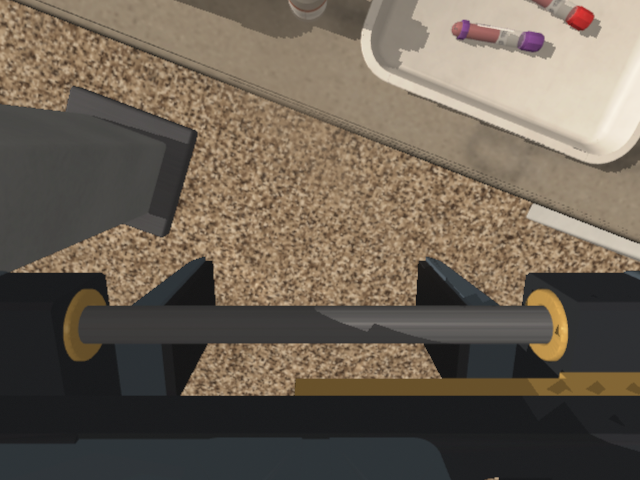

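Run:
```python
from h import *
from scipy.spatial.transform import Rotation as Ro
st=sensors.state();R=Ro.from_euler('xyz',st["ee_rot"],degrees=True).as_matrix();print(R.round(3));print("jaw yaw",np.degrees(np.arctan2(R[1,1],R[0,1])), "tool z dir",R[:,2].round(2))
```

```text
[[ 0.     0.348 -0.937]
 [-0.    -0.937 -0.348]
 [-1.     0.     0.   ]]
jaw yaw -69.61734410156092 tool z dir [-0.94 -0.35  0.  ]
```

Request:
play_rows(motion=[[0.02,0.0417,0.0,0.12,1],[0.04,0.083,0.0,0.24,1],[0.06,0.125,0.0,0.36,1],[0.08,0.166,0.0,0.48,1],[0.1,0.208,0,0.6,1],[0.12,0.25,0,0.72,1],[0.14,0.291,0,0.84,1],[0.155,0.325,0,0.96,1]], squeeze=20)

```text
time_s: 2.32
ee_pos: [344.6, -236.5, 214.3]
ee_rot: [75.8, 89.9, -28.5]
force: [0.7, -1.5, 0.2]
gripper_width: 91.2
```

Request:
play_rows(motion=[[0.02,0.0417,0.0,0.12,1],[0.04,0.083,0.0,0.24,1],[0.06,0.125,0.0,0.36,1],[0.085,0.16,0.0,0.48,1],[0.085,0.16,0,0.52,1],[0.085,0.16,0,0.52,1],[0.085,0.16,0,0.52,1],[0.085,0.16,0,0.52,1]])

```text
time_s: 2.98
ee_pos: [428.6, -78.9, 213.9]
ee_rot: [-62.2, 90.0, -137.1]
force: [0.5, -0.4, -0.7]
gripper_width: 91.6
```

```bash
cat > look.py <<'E'
from det import *
import sys
def wlook(name):
    st=sensors.state(); f=grab_frame("wrist"); g=wristcal(f,st); cv2.imwrite(f"pics/{name}.png",f["img"]); return st,f,g
E
python3 - <<'E'
from look import *
st,f,g=wlook("w1"); print(st["ee_pos"],st["time_s"],st["force"]);det(f,ins=())
E
```

```text
[428.57517608 -78.89988112 213.90863727] 2.9833 [ 0.49488667 -0.42955384 -0.70013033]
pt warmer [([400.9, 14.4], 0.98)]
pt dial_centre []
pt dial_line [([342.7, 227.3], 0.93)]
pt set_tab [([321.7, 220.5], 0.92)]
pt hood_hinge []
pt hood_press []
pt cup_a [([201.1, 410.3], 0.91)]
pt lugol []
pt methanol []
pt marker []
```

View pics/w1.png

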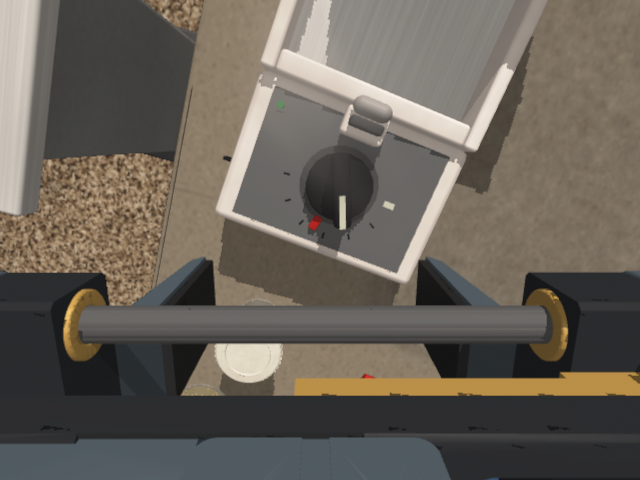

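The wrist view is clear. The dial disc is around (337,185), the white line runs from (341,197) to (343,228), the red tab is at (315,223) and the zero mark is at (389,206).

Run:
```python
from look import *
st,f,g=wlook("w1b")
cv2.imwrite("pics/w1c.png",cv2.resize(f["img"][100:300,200:480],None,fx=2.8,fy=2.8,interpolation=cv2.INTER_CUBIC))
for n,p,z in [("line_outer",(342.7,227.3),86),("line_end@99",(342.5,228),99),("line_in@99",(341.5,197),99),("tab@86",(321.7,220.5),86),("tab red@57",(315,223),57),("zero@55",(389,206),55),("warmer",(400.9,14.4),0),
 ("BR corner",(407,281),55),("BL corner",(219,211),55),("TRcorner",(463,160),55),("disc",(337,185),68)]:
    print(n,at_z(g,p,z).round(1))
```

```text
line_outer [448.6 -68.8  86. ]
line_end@99 [447.  -66.9  99. ]
line_in@99 [440.  -45.3  99. ]
tab@86 [431.8 -67.9  86. ]
tab red@57 [428.9 -76.8  57. ]
zero@55 [484.6 -47.3  55. ]
warmer [456.  109.7   0. ]
BR corner [ 519.7 -106.    55. ]
BL corner [349.2 -88.1  55. ]
TRcorner [531.   4.  55.]
disc [437.1 -40.6  68. ]
```

View pics/w1c.png

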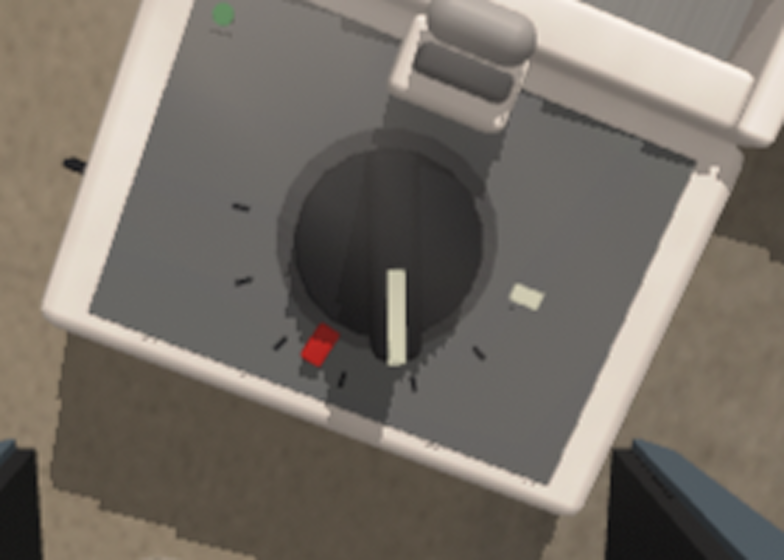

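Request:
play_rows(motion=[[0.0095,0.037,-0.03,0.05,0.55],[0.0095,0.037,-0.06,0.05,0.55],[0.0095,0.037,-0.08,0.05,0.55],[0.0095,0.037,-0.08,0.05,0.55],[0.0095,0.037,-0.08,0.05,0.55],[0.0095,0.037,-0.08,0.05,0.55],[0.0095,0.037,-0.08,0.05,0.55],[0.0095,0.037,-0.08,0.05,0.55]])

```text
time_s: 4.25
ee_pos: [439.7, -41.6, 135.4]
ee_rot: [65.9, 89.8, -6.1]
force: [0.6, 0.1, 0.5]
gripper_width: 50.5
```

Run:
```python
from look import *
st,f,g=wlook("w2"); print(st["ee_pos"],st["gripper_width"])
print("tcp axis at z86 px",proj(g,[st["ee_pos"][0],st["ee_pos"][1],99]))
for z in (68,99): print(proj(g,[438,-42,z]))
S=grab_frame("side"); cv2.imwrite("pics/s2.png",cv2.resize(S["img"][130:290,220:420],None,fx=3.5,fy=3.5))
```

```text
[439.69037293 -41.64724254 135.42320234] 50.53943060847153
tcp axis at z86 px [314.37223776 270.41185059]
[311.47311104 254.2428112 ]
[311.20520339 270.0910782 ]
```

View pics/w2.png

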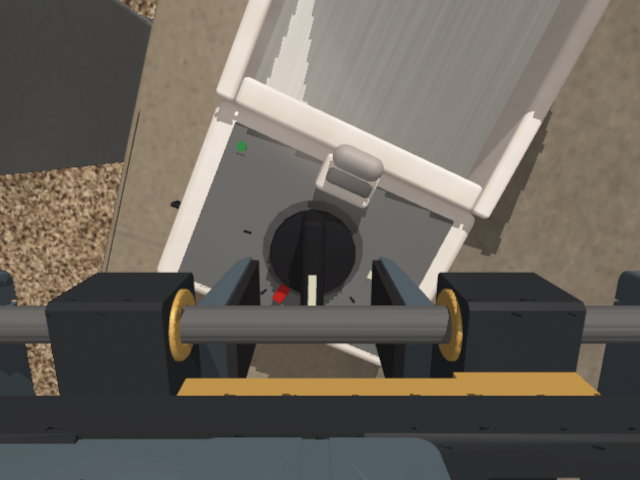

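View pics/s2.png

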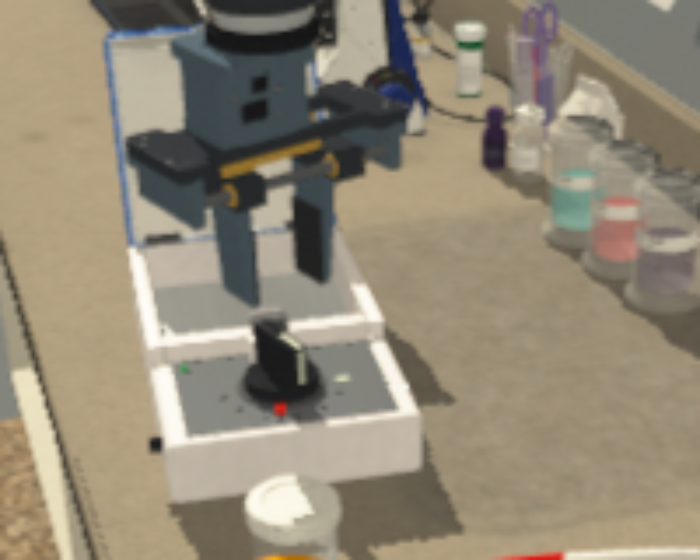

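Request:
play_rows(motion=[[-0.001,0.0,-0.02,0,0.5],[-0.001,0.0,-0.04,0,0.5],[-0.001,0.0,-0.06,0,0.5],[-0.001,0,-0.06,0,0.5],[-0.001,0,-0.06,0,0.3],[-0.001,0,-0.06,0,0],[-0.001,0,-0.06,0,0],[-0.001,0,-0.06,0,0]], squeeze=20)

```text
time_s: 5.02
ee_pos: [438.5, -41.4, 75.1]
ee_rot: [66.3, 89.9, -5.6]
force: [-0.6, -0.1, 0.6]
gripper_width: 21.7
```

Request:
play_rows(motion=[[0,0.0,0,0,0],[0,0.0,0,0,0],[0,0.0,0,0,0],[0,0.0,0,0,0],[0,0.0,0,0,0],[0,0.0,0,0,0],[0,0.0,0,0,0],[0,0.0,0,0,0]])

```text
time_s: 5.68
ee_pos: [438.0, -41.4, 74.7]
ee_rot: [57.1, 89.9, -14.8]
force: [-1.1, -0.1, 6.1]
gripper_width: 13.0
```

Run:
```python
from look import *
st,f,g=wlook("w3"); print(st["ee_pos"],st["gripper_width"],st["force"],st["torque"])
```

```text
[437.96624681 -41.43868474  74.69844309] 12.95064537663407 [-1.13114066 -0.13648762  6.14164963] [-0.07584069  0.07040037 -0.01930833]
```

View pics/w3.png

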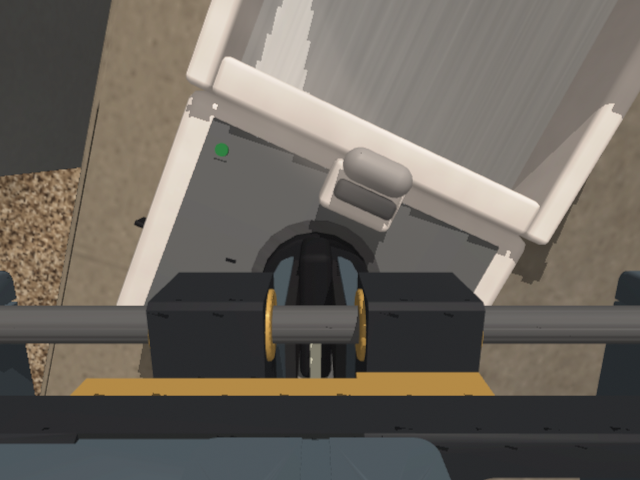

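```bash
cat >> look.py <<'E'
from scipy.spatial.transform import Rotation as Ro
def jaw(st=None):
    st=st or sensors.state(); R=Ro.from_euler('xyz',st["ee_rot"],degrees=True).as_matrix(); return np.degrees(np.arctan2(R[1,1],R[0,1]))
E
python3 -c "
from look import *
print(jaw(), np.radians(84.1-jaw()),sensors.state()['qpos'])"
```

```text
18.05459015385326 1.1527098576443422 [-6.89673600e+00  1.47752595e+01  1.18092820e+02 -1.38698119e-02
  4.70638989e+01 -2.49418653e+01]
```

Request:
play_rows(motion=[[0,0,0,0.1,0],[0,0,0,0.2,0],[0,0,0,0.3,0],[0,0,0,0.4,0],[0,0,0,0.5,0],[0,0,0,0.6,0],[0,0,0,0.7,0],[0,0,0,0.8,0]])

```text
time_s: 6.4
ee_pos: [437.0, -42.2, 74.7]
ee_rot: [-90.5, 89.9, -116.2]
force: [-4.1, -5.4, 8.9]
gripper_width: 12.7
```

Request:
play_rows(motion=[[0,0,0,0.1,0],[0,0,0,0.2,0],[0,0,0,0.3,0],[0,0,0,0.355,0],[0,0,0,0.355,0],[0,0,0,0.355,0],[0,0,0,0.355,0],[0,0,0,0.355,0]])

```text
time_s: 7.07
ee_pos: [436.9, -42.8, 74.7]
ee_rot: [-108.0, 89.8, -113.7]
force: [-4.1, -7.2, 9.5]
gripper_width: 13.3
```

```bash
python3 -c "
from look import *
st,f,g=wlook('w4');print(jaw(),st['ee_pos'],st['force'],st['torque'],st['gripper_width'])"
```

```text
84.32680625079674 [436.86467741 -42.76406208  74.70469106] [-4.08019428 -7.21271029  9.50257863] [-1.04730152  0.57810902  0.05800175] 13.331954850311742
```

View pics/w4.png

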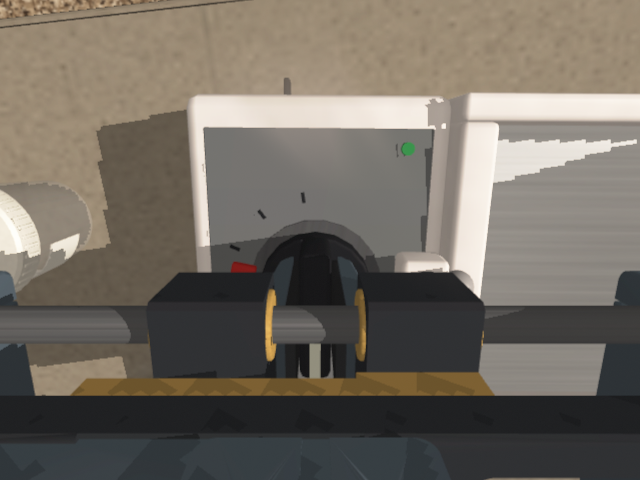

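Request:
play_rows(motion=[[0,0,0,0,0.5],[0,0,0,0,0.5],[0,0,0,0,0.5],[0,0,0.03,0,0.5],[0,0,0.065,0,0.5],[0,0,0.1,0,0.7],[-0.02,-0.02,0.14,0,1],[-0.06,-0.03,0.14,0,1]])

```text
time_s: 7.78
ee_pos: [387.6, -71.6, 218.9]
ee_rot: [-5.9, 89.2, -11.5]
force: [0.3, -1.0, 1.2]
gripper_width: 62.9
```

```bash
python3 -c "
from look import *
st,f,g=wlook('w5');print(jaw(),st['ee_pos'])
det(f,ins=())
cv2.imwrite('pics/w5c.png',cv2.resize(f['img'][60:300,150:470],None,fx=2.5,fy=2.5,interpolation=cv2.INTER_CUBIC))"
```

```text
84.26763554508334 [387.64369251 -71.57108883 218.93609222]
pt warmer [([501.6, 256.3], 0.85)]
pt dial_centre [([355.2, 286.7], 0.66)]
pt dial_line []
pt set_tab [([322.1, 279.2], 0.77)]
pt hood_hinge []
pt hood_press []
pt cup_a [([57.7, 209.2], 0.87), ([186.4, 234.2], 0.78)]
pt lugol []
pt methanol []
pt marker []
```

View pics/w5.png

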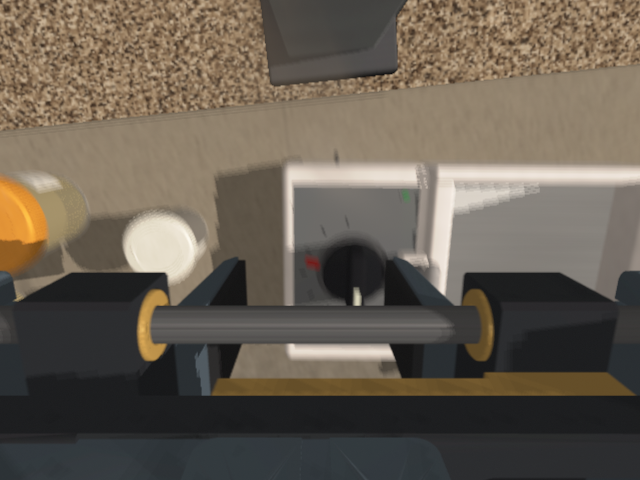

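Request:
play_rows(motion=[[0.005,-0.015,0,-0.12,1],[0.01,-0.03,0,-0.24,1],[0.015,-0.045,0,-0.36,1],[0.02,-0.06,0,-0.48,1],[0.025,-0.075,0,-0.6,1],[0.03,-0.09,0,-0.72,1],[0.03,-0.1,0,-0.84,1],[0.03,-0.1,0,-0.96,1]])

```text
time_s: 9.0
ee_pos: [411.8, -171.9, 212.9]
ee_rot: [-85.2, 90.0, -146.3]
force: [-0.3, 1.0, -0.2]
gripper_width: 91.2
```

Request:
play_rows(motion=[[0,0,0,-0.12,1],[0,0,0,-0.24,1],[0,0,0,-0.36,1],[0,0,0,-0.48,1],[0,0,0,-0.55,1],[0,0,0,-0.55,1],[0,0,0,-0.55,1],[0,0,0,-0.55,1]])

```text
time_s: 9.67
ee_pos: [411.2, -170.2, 213.3]
ee_rot: [-116.8, 90.0, 151.0]
force: [-0.7, 1.5, 0.2]
gripper_width: 90.8
```

```bash
python3 -c "
from look import *
st,f,g=wlook('w6');print(jaw(),st['ee_pos'])
det(f,ins=('cup_a',))
cv2.imwrite('pics/w6c.png',cv2.resize(f['img'][0:200,150:470],None,fx=2.5,fy=2.5,interpolation=cv2.INTER_CUBIC))"
```

```text
-2.2073214229095233 [ 411.20614139 -170.18744945  213.26994382]
in cup_a [([371.7, 356.8], 0.7), ([271.2, 369.2], 0.64), ([345.7, 71.2], 0.61), ([307.2, 263.7], 0.56)]
pt warmer [([494.4, 287.0], 0.58)]
pt dial_centre [([344.4, 52.4], 0.69)]
pt dial_line [([388.3, 52.1], 0.82)]
pt set_tab [([337.8, 96.5], 0.8)]
pt hood_hinge []
pt hood_press []
pt cup_a [([369.0, 335.4], 0.97), ([277.8, 358.5], 0.76), ([308.4, 244.4], 0.73)]
pt lugol []
pt methanol []
pt marker [([494.0, 284.1], 0.63)]
```

View pics/w6.png

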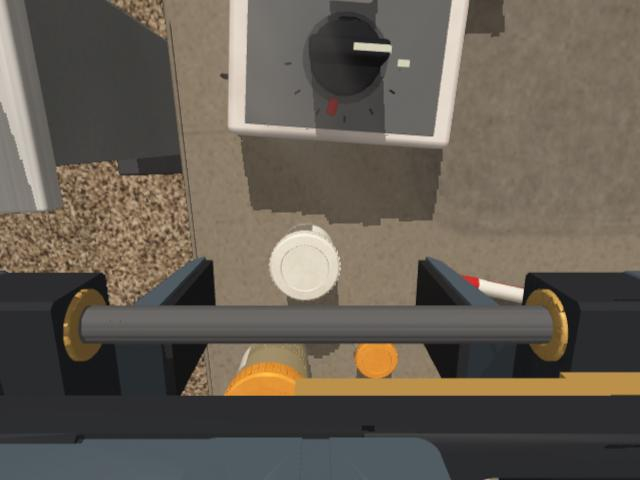

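View pics/w6c.png

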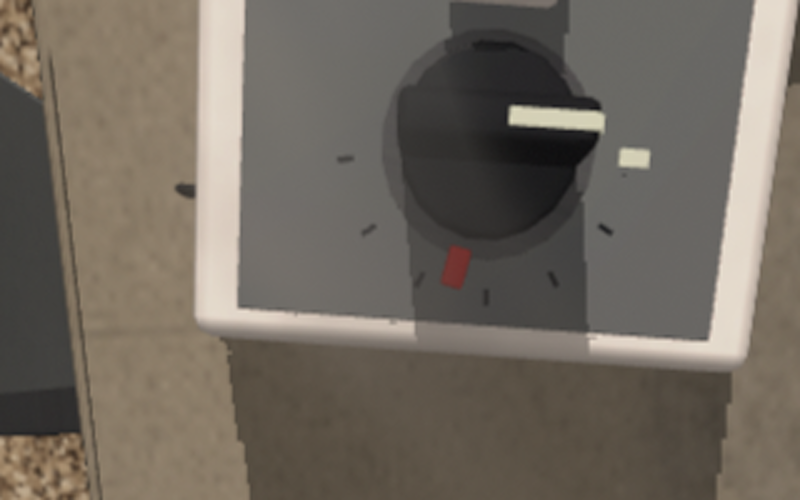

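```bash
python3 -c "
from look import *
st,f,g=wlook('w6')
a=at_z(g,(353.6,46.6),99);b=at_z(g,(391.6,48.8),99);print('line',a,b,np.degrees(np.arctan2(*(b-a)[[1,0]])))
def c(p,z): return at_z(g,(150+p[0]/2.5,p[1]/2.5),z)
a=c((200,330),55);b=c((745,368),55);print('edge',a,b,np.degrees(np.arctan2(*(b-a)[[1,0]])))
print('zero',c((634,158),55)); print('tab', c((456,268),60)); print('disc',c((487,143),60),c((490,138),68))
print('cup',at_z(g,(305,266),70),at_z(g,(308.4,244.4),0))
"
```

```text
line [441.6729017  -43.23067154  99.        ] [466.54099419 -45.57655937  99.        ] -5.388949519074743
edge [346.9463445  -92.44817014  55.        ] [ 520.2101064  -111.36154252   55.        ] -6.229708458037707
zero [483.92679825 -47.37182588  55.        ]
tab [428.42890864 -77.45610293  60.        ]
disc [438.80619508 -42.22132739  60.        ] [439.08879899 -42.38311145  68.        ]
cup [ 401.65855291 -201.32878263   70.        ] [ 403.42583355 -201.2716048     0.        ]
```

Dial zero is confirmed: the line reads about −5.4° and the zero mark and console about −6.2°. The white cup is at (402,−202), so I'll grasp it.

Request:
play_rows(motion=[[-0.009,-0.032,-0.03,-0.06,1],[-0.009,-0.032,-0.06,-0.06,1],[-0.009,-0.032,-0.09,-0.06,1],[-0.009,-0.032,-0.12,-0.06,1],[-0.009,-0.032,-0.12,-0.06,1],[-0.009,-0.032,-0.12,-0.06,1],[-0.009,-0.032,-0.12,-0.06,1],[-0.009,-0.032,-0.12,-0.06,1]])

```text
time_s: 10.98
ee_pos: [403.6, -203.0, 95.4]
ee_rot: [68.4, 89.8, -27.3]
force: [-0.5, -0.3, 0.2]
gripper_width: 91.0
```

```bash
python3 -c "
from look import *
st,f,g=wlook('w7');print(jaw(),st['ee_pos']); print(proj(g,[402,-202,70]),proj(g,[st['ee_pos'][0],st['ee_pos'][1],70]))"
```

```text
-5.716188163662986 [ 403.58674074 -202.95137765   95.4100218 ]
[311.8445451 275.9109623] [315.09634544 277.35180347]
```

View pics/w7.png

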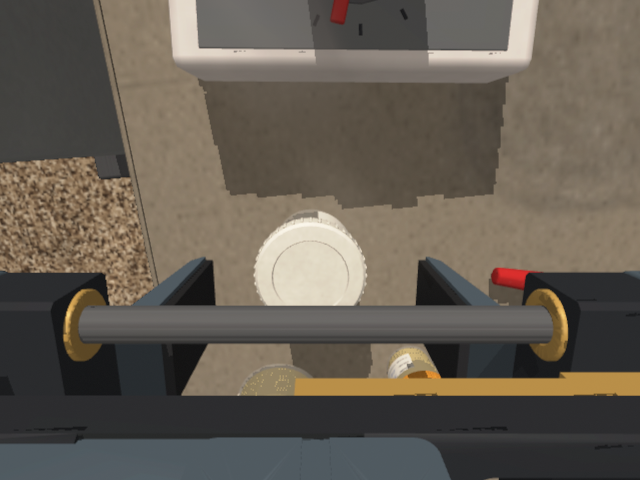

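Request:
play_rows(motion=[[-0.002,0.002,-0.03,0,1],[-0.002,0.002,-0.06,0,1],[-0.002,0.002,-0.076,0,1],[-0.002,0.002,-0.076,0,1],[-0.002,0.002,-0.076,0,0.5],[-0.002,0.002,-0.076,0,0.5],[-0.002,0.002,-0.076,0,0.5],[-0.002,0.002,-0.076,0,0.5]], squeeze=15)

```text
time_s: 11.7
ee_pos: [401.1, -200.8, 18.9]
ee_rot: [68.4, 89.8, -27.4]
force: [-0.0, 1.0, 0.4]
gripper_width: 67.3
```

Request:
play_rows(motion=[[0,0,0,0,0.4],[0,0,0,0,0.4],[0,0,0,0,0.4],[0,0,0,0,0.4],[0,0,0.02,0,0.4],[0,0,0.05,0,0.4],[0,0,0.08,0,0.4],[0,0,0.11,0,0.4]])

```text
time_s: 12.37
ee_pos: [399.3, -199.9, 128.4]
ee_rot: [-113.6, 89.9, 150.7]
force: [0.1, -0.0, -1.5]
gripper_width: 58.4
```

```bash
python3 -c "
from look import *
st,f,g=wlook('w8');print(jaw(),st['ee_pos'],st['gripper_width'],st['force'])
S=grab_frame('side');cv2.imwrite('pics/s8.png',S['img']);det(S,ins=('cup_a',),pts=('hood_hinge','hood_press','warmer','cup_a'))"
```

```text
-5.727585614124157 [ 399.33837003 -199.87684968  128.35102661] 58.43070652339123 [ 0.11610263 -0.03671568 -1.53376437]
in cup_a [([367.1, 330.9], 0.97), ([302.2, 239.9], 0.79), ([347.5, 309.9], 0.62), ([302.3, 314.7], 0.58)]
pt hood_hinge [([287.5, 197.1], 0.67)]
pt hood_press [([279.3, 149.9], 0.62)]
pt warmer [([293.5, 230.1], 0.56)]
pt cup_a [([302.1, 255.3], 0.92), ([346.5, 321.9], 0.77), ([367.0, 349.2], 0.67), ([300.6, 333.9], 0.56)]
```

View pics/s8.png

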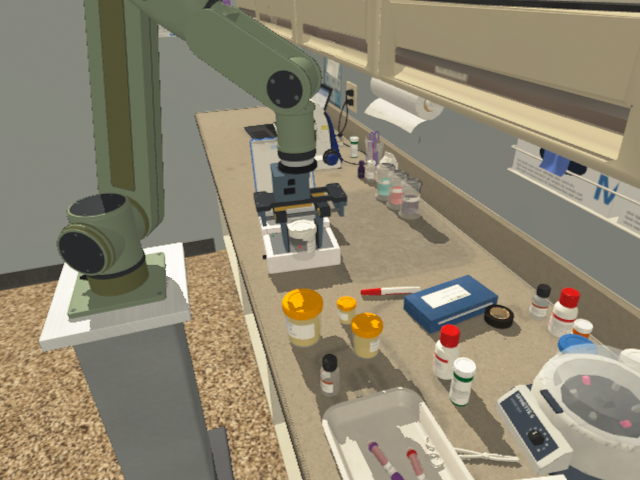

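View pics/w8.png

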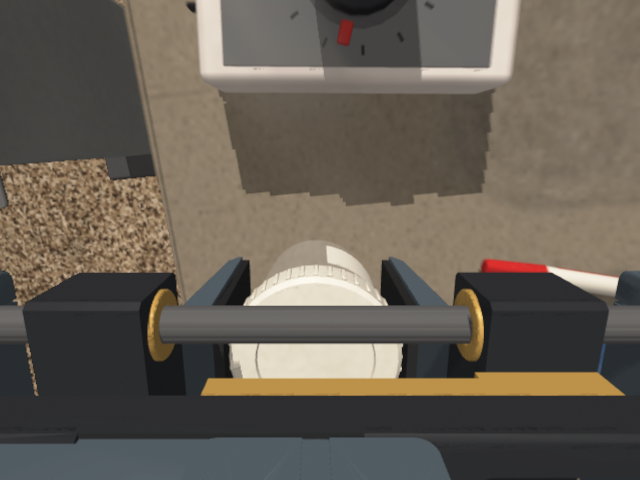

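Request:
play_rows(motion=[[0.0,0.0,0.022,0,0.4],[0.004,0.03,0.03,0,0.4],[0.01,0.07,0.03,0,0.4],[0.017,0.11,0.03,0,0.4],[0.024,0.15,0.03,0,0.4],[0.031,0.19,0.03,0,0.4],[0.038,0.23,0.03,0,0.4],[0.045,0.265,0.03,0,0.4]])

```text
time_s: 13.38
ee_pos: [444.1, 67.0, 156.1]
ee_rot: [-82.1, 89.8, -177.7]
force: [0.2, -0.7, -0.7]
gripper_width: 58.6
```

Request:
play_rows(motion=[[0.006,0.035,0,0,0.4],[0.012,0.07,0,0,0.4],[0.0125,0.076,0,0,0.4],[0.0125,0.076,0,0,0.4],[0.0125,0.076,0,0,0.4],[0.0125,0.076,0,0,0.4],[0.0125,0.076,0,0,0.4],[0.0125,0.076,0,0,0.4]])

```text
time_s: 14.05
ee_pos: [457.4, 139.5, 157.4]
ee_rot: [-42.8, 90.0, -138.7]
force: [-0.1, 0.2, -0.8]
gripper_width: 58.6
```

```bash
python3 -c "
from look import *
st,f,g=wlook('w9');print(jaw(),st['ee_pos'],st['gripper_width'],st['force'])
for l in [(-78,80),(78,80),(-78,-75),(78,-75)]:
  y=np.radians(-5.9);p=[454+l[0]*np.cos(y)-l[1]*np.sin(y),111.5+l[0]*np.sin(y)+l[1]*np.cos(y)]
  q=proj(g,p+[30]);print(l,q);cv2.circle(f['img'],tuple(int(v) for v in q),4,(0,0,255),2)
cv2.imwrite('pics/w9.png',f['img'])
S=grab_frame('side');cv2.imwrite('pics/s9.png',cv2.resize(S['img'][100:290,200:400],None,fx=3,fy=3))"
```

```text
-5.8312863631988545 [457.36910591 139.53695384 157.41215182] 58.6243921542289 [-0.1362997   0.24472339 -0.8169317 ]
(-78, 80) [207.79017451 164.14483358]
(78, 80) [420.97702058 164.07086357]
(-78, -75) [220.00152673 355.08866549]
(78, -75) [409.05095597 354.91429563]
```

View pics/w9.png

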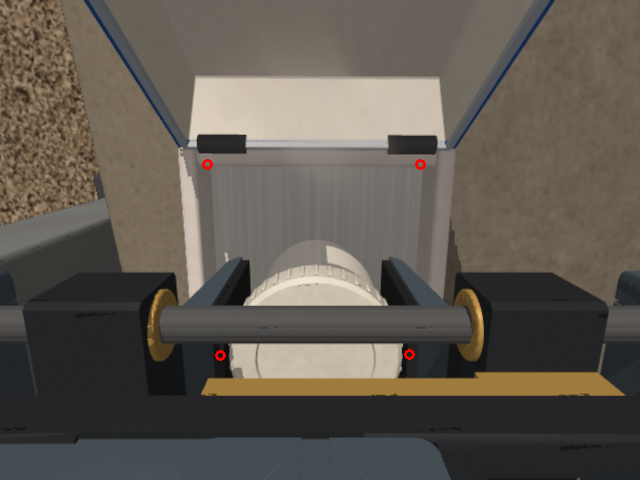

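View pics/s9.png

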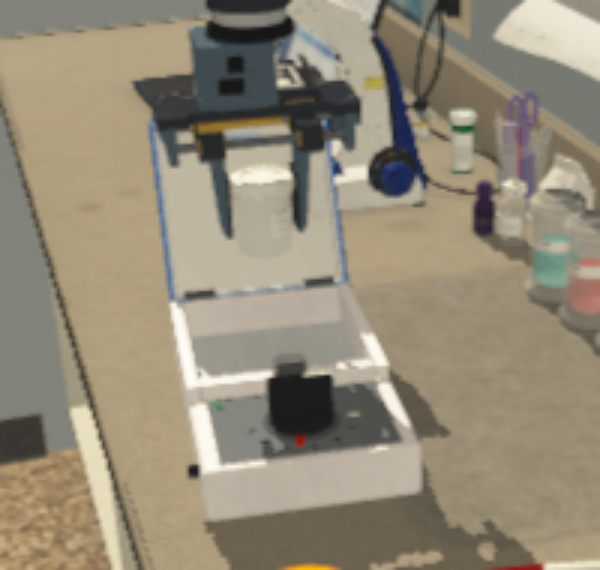

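Request:
play_rows(motion=[[0,0,-0.03,0,0.4],[0,0,-0.06,0,0.4],[0,0,-0.08,0,0.4],[0,0,-0.095,0,0.4],[0,0,-0.101,0,0.4],[0,0,-0.105,0,0.4],[0,0,-0.107,0,0.4],[0,0,-0.107,0,0.4]])

```text
time_s: 14.82
ee_pos: [458.1, 140.8, 51.0]
ee_rot: [109.7, 89.9, 14.0]
force: [0.1, 0.0, -1.2]
gripper_width: 58.5
```

```bash
python3 -c "
from look import *
st,f,g=wlook('w10');print(jaw(),st['ee_pos'],st['gripper_width'],st['force'])"
```

```text
-5.737215379201362 [458.10463692 140.76360968  50.97306158] 58.45133438720087 [ 0.10582677  0.00974372 -1.19499817]
```

View pics/w10.png

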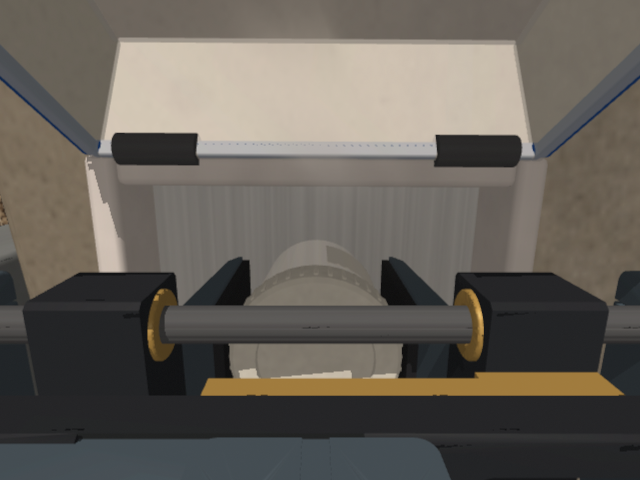

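Request:
play_rows(motion=[[0,0,-0.001,0,0.4],[0,0,-0.002,0,0.4],[0,0,-0.002,0,0.4],[0,0,-0.0025,0,0.4],[0,0,-0.0025,0,0.4],[0,0,-0.0025,0,0.4],[0,0,-0.0025,0,0.4],[0,0,-0.0025,0,0.4]])

```text
time_s: 15.53
ee_pos: [457.8, 140.9, 48.3]
ee_rot: [113.4, 90.0, 17.7]
force: [-0.3, 0.1, 3.7]
gripper_width: 58.3
```

Contact is made, so I'll release and rise.

Request:
play_rows(motion=[[0,0,0,0,0.85],[0,0,0,0,0.85],[0,0,0,0,0.85],[0,0,0,0,0.85],[0,0,0.02,0,0.85],[0,0,0.05,0,0.85],[0,0,0.09,0,0.85],[0,0,0.13,0,0.85]])

```text
time_s: 16.2
ee_pos: [456.6, 140.5, 178.8]
ee_rot: [-67.5, 89.9, -163.2]
force: [0.4, 0.7, -0.3]
gripper_width: 77.4
```

Request:
play_rows(motion=[[0,-0.04,0.03,-0.1,1],[0,-0.08,0.03,-0.2,1],[0,-0.12,0.03,-0.3,1],[0,-0.16,0.03,-0.3,1],[0,-0.2,0.03,-0.3,1],[0,-0.24,0.03,-0.3,1],[0,-0.28,0.03,-0.3,1],[0,-0.32,0.03,-0.3,1]])

```text
time_s: 16.87
ee_pos: [457.0, -181.2, 208.0]
ee_rot: [126.0, 90.0, 13.1]
force: [0.7, 0.3, 0.6]
gripper_width: 90.9
```

Request:
play_rows(motion=[[0,-0.04,0.0,0,1],[0,-0.08,0.0,0,1],[0,-0.12,0.0,0,1],[0,-0.16,0.0,0,1],[0,-0.18,0.0,0,1],[0,-0.18,0.0,0,1],[0,-0.18,0.0,0,1],[0,-0.18,0.0,0,1]])

```text
time_s: 17.53
ee_pos: [457.3, -358.3, 207.6]
ee_rot: [-129.8, 89.9, 117.3]
force: [1.0, -0.6, 0.7]
gripper_width: 91.3
```

```bash
python3 -c "
from look import *
st,f,g=wlook('w11');print(jaw(),st['ee_pos'],st['gripper_width'],st['force'])
det(f,ins=('cup_a',),pts=('cup_a','lugol','marker','methanol'))
T=grab_frame('top');cv2.imwrite('pics/t11.png',cv2.resize(T['img'][180:320,130:510],None,fx=2.1,fy=2.1))"
```

```text
-22.865799097329866 [ 457.30947307 -358.33514902  207.6084966 ] 91.325447181055 [ 1.04252555 -0.56075856  0.72147274]
in cup_a [([189.3, 231.2], 0.89), ([294.1, 158.4], 0.8), ([343.4, 264.4], 0.56)]
pt cup_a [([296.2, 155.0], 0.77), ([213.9, 217.6], 0.75)]
pt lugol [([280.2, 341.7], 0.62)]
pt marker [([405.9, 44.3], 0.59), ([282.2, 342.0], 0.2)]
pt methanol [([481.4, 294.1], 0.79)]
```

View pics/w11.png

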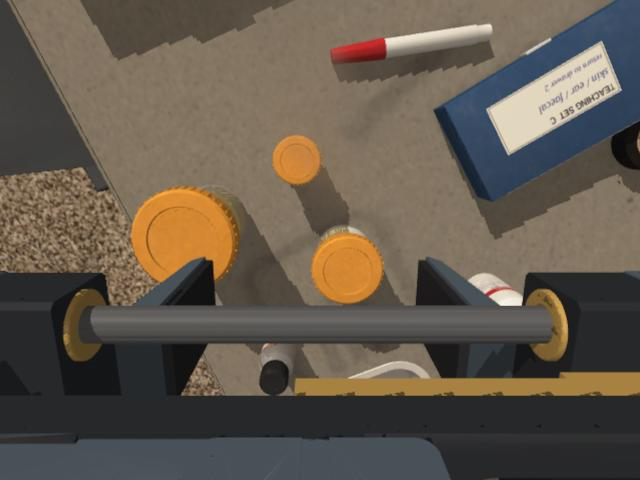

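View pics/t11.png

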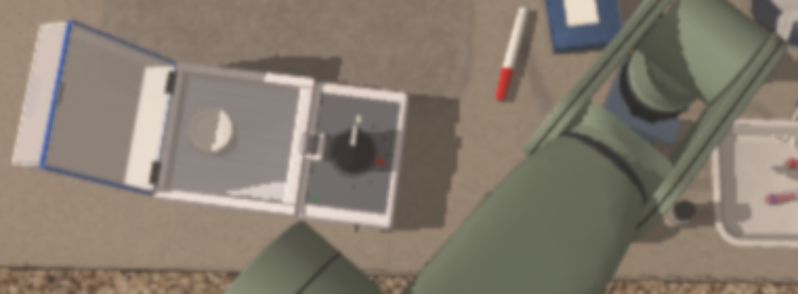

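```bash
python3 -c "
from look import *
st,f,g=wlook('w11')
for n,p,z in [('mid',(347.5,267.5),70),('small',(297,160),45),('large',(185,236),90),('meth',(481,294),0),('lugol',(280,342),0),('lugolcap',(274,377),74),('boxcorner',(487,200),30)]: print(n,at_z(g,p,z).round(1))
"
```

```text
mid [ 469.7 -397.2   70. ]
small [ 464.8 -303.8   45. ]
large [ 368.9 -321.    90. ]
meth [ 580.1 -498.9    0. ]
lugol [ 371.7 -468.3    0. ]
lugolcap [ 375.4 -462.6   74. ]
boxcorner [ 603.4 -400.6   30. ]
```

Request:
play_rows(motion=[[0.012,-0.039,0,0.12,1],[0.012,-0.039,0,0.24,1],[0.012,-0.039,-0.02,0.36,1],[0.012,-0.039,-0.05,0.48,1],[0.012,-0.039,-0.08,0.575,1],[0.012,-0.039,-0.11,0.575,1],[0.012,-0.039,-0.11,0.575,1],[0.012,-0.039,-0.11,0.575,1]])

```text
time_s: 18.6
ee_pos: [469.0, -397.6, 97.0]
ee_rot: [-142.6, 89.8, 137.4]
force: [0.1, -0.8, 0.4]
gripper_width: 91.0
```

```bash
python3 -c "
from look import *
st,f,g=wlook('w12');print(jaw(),st['ee_pos']); print(proj(g,[469.7,-397.2,70]),proj(g,[st['ee_pos'][0],st['ee_pos'][1],70]))"
```

```text
10.023197115211532 [ 468.98973909 -397.55072207   97.02999546]
[316.36221345 276.01659074] [314.89874557 276.42355148]
```

View pics/w12.png

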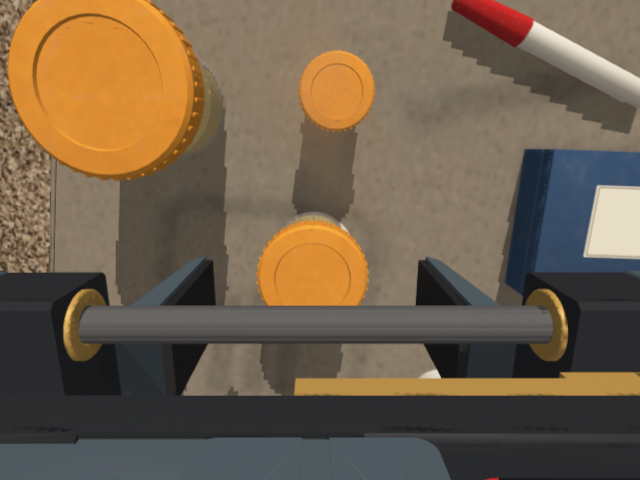

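Request:
play_rows(motion=[[-0.0005,0.001,-0.03,0,1],[-0.0005,0.001,-0.06,0,1],[-0.0005,0.001,-0.078,0,1],[-0.0005,0.001,-0.078,0,1],[-0.0005,0.001,-0.078,0,0.5],[-0.0005,0.001,-0.078,0,0.5],[-0.0005,0.001,-0.078,0,0.5],[-0.0005,0.001,-0.078,0,0.4]])

```text
time_s: 19.32
ee_pos: [470.1, -398.2, 22.1]
ee_rot: [39.4, 89.8, -40.6]
force: [-0.1, 0.4, -0.4]
gripper_width: 67.4
```

Request:
play_rows(motion=[[0,0,0,0,0.4],[0,0,0,0,0.4],[0,0,0,0,0.4],[0,0,0,0,0.4],[0,0,0.02,0,0.4],[0,0,0.06,0,0.4],[0,0,0.1,0,0.4],[0,0,0.14,0,0.4]])

```text
time_s: 19.98
ee_pos: [468.6, -396.7, 160.8]
ee_rot: [-151.4, 89.9, 128.6]
force: [0.1, -0.8, -1.0]
gripper_width: 58.6
```

```bash
python3 -c "
from look import *
st,f,g=wlook('w13');print(jaw(),st['ee_pos'],st['gripper_width'],st['force'])
T=grab_frame('top');cv2.imwrite('pics/t13.png',cv2.resize(T['img'][180:320,130:510],None,fx=2.1,fy=2.1))
print('white',at_z(T,(130+211/2.1,180+130/2.1),100))"
```

```text
10.02639259578485 [ 468.59751364 -396.66861623  160.82063335] 58.596903494213066 [ 0.07514267 -0.78146955 -1.00424324]
white [455.99175634 134.89742755 100.        ]
```

View pics/w13.png

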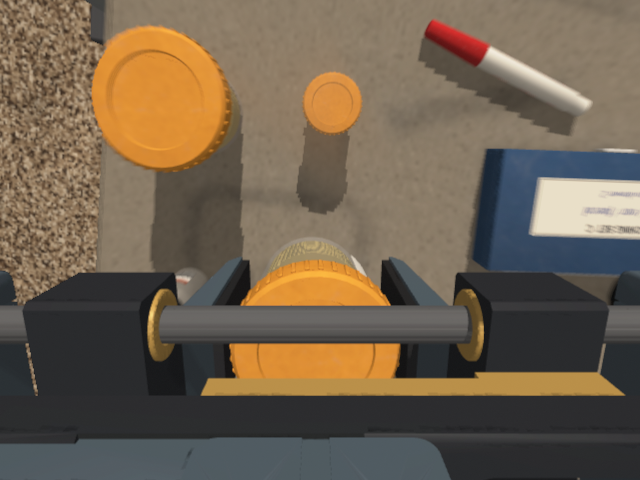

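View pics/t13.png

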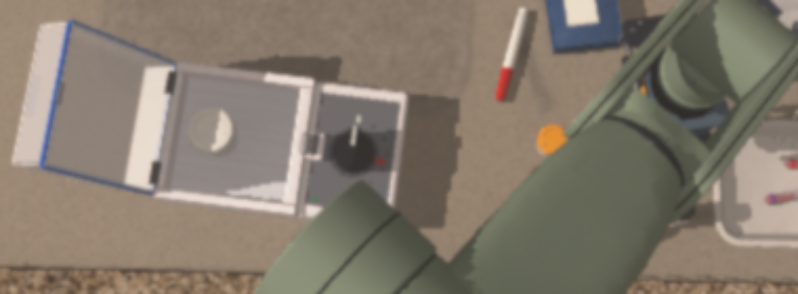

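Request:
play_rows(motion=[[0,0.03,0,-0.05,0.4],[-0.002,0.07,0,-0.1,0.4],[-0.004,0.11,0,-0.15,0.4],[-0.006,0.15,0,-0.2,0.4],[-0.008,0.19,0,-0.25,0.4],[-0.01,0.23,0,-0.277,0.4],[-0.012,0.27,0,-0.277,0.4],[-0.014,0.31,0,-0.277,0.4]])

```text
time_s: 20.75
ee_pos: [454.0, -85.3, 159.2]
ee_rot: [-114.2, 89.9, 150.0]
force: [0.6, -0.0, -0.7]
gripper_width: 58.5
```

Request:
play_rows(motion=[[-0.001,0.04,0,0,0.4],[-0.002,0.08,0,0,0.4],[-0.003,0.12,0,0,0.4],[-0.004,0.15,0,0,0.4],[-0.0045,0.158,0,0,0.4],[-0.0045,0.158,0,0,0.4],[-0.0045,0.158,0,0,0.4],[-0.0045,0.158,0,0,0.4]])

```text
time_s: 21.42
ee_pos: [450.4, 69.7, 159.6]
ee_rot: [-41.8, 89.9, -137.7]
force: [0.8, -0.1, -1.4]
gripper_width: 58.7
```

```bash
python3 -c "
from look import *
st,f,g=wlook('w14');print(jaw(),st['ee_pos'],st['gripper_width'],st['force'])
for l in [(-78,80),(78,80),(-78,-75),(78,-75)]:
  y=np.radians(-5.9);p=[454+l[0]*np.cos(y)-l[1]*np.sin(y),111.5+l[0]*np.sin(y)+l[1]*np.cos(y)]
  q=proj(g,p+[30]);cv2.circle(f['img'],tuple(int(v) for v in q),4,(0,0,255),2)
cv2.imwrite('pics/w14.png',f['img'])
"
```

```text
-5.938146814784927 [450.38153019  69.65236431 159.57256164] 58.68966655126158 [ 0.84844573 -0.11435475 -1.36346816]
```

View pics/w14.png

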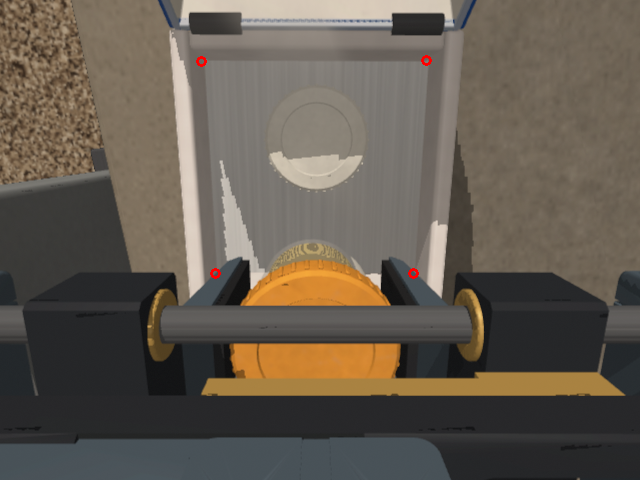

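Request:
play_rows(motion=[[0,0.001,-0.03,0,0.4],[0,0.001,-0.06,0,0.4],[0,0.001,-0.085,0,0.4],[0,0.001,-0.095,0,0.4],[0,0.001,-0.101,0,0.4],[0,0.001,-0.105,0,0.4],[0,0.001,-0.107,0,0.4],[0,0.001,-0.107,0,0.4]])

```text
time_s: 22.13
ee_pos: [451.1, 71.4, 53.3]
ee_rot: [100.7, 89.9, 4.8]
force: [0.3, 0.3, -1.5]
gripper_width: 58.3
```

Request:
play_rows(motion=[[0,0,-0.001,0,0.4],[0,0,-0.0015,0,0.4],[0,0,-0.0015,0,0.4],[0,0,-0.002,0,0.4],[0,0,-0.002,0,0.4],[0,0,-0.002,0,0.4],[0,0,-0.002,0,0.4],[0,0,-0.002,0,0.4]])

```text
time_s: 22.8
ee_pos: [450.9, 71.8, 51.3]
ee_rot: [94.5, 89.9, -1.4]
force: [-0.7, -0.3, 2.6]
gripper_width: 58.5
```

Request:
play_rows(motion=[[0,0,0,0,0.85],[0,0,0,0,0.85],[0,0,0,0,0.85],[0,0,0,0,0.85],[0,0,0.02,0,0.85],[0,0,0.05,0,0.85],[0,0,0.09,0,0.85],[0,0,0.13,0,0.85]])

```text
time_s: 23.47
ee_pos: [449.6, 71.6, 181.8]
ee_rot: [-76.9, 89.9, -172.8]
force: [0.7, -0.2, -0.3]
gripper_width: 77.7
```

Request:
play_rows(motion=[[0,-0.03,0.03,0,0.5],[0,-0.06,0.06,0,0.2],[0,-0.06,0.1,0,0],[0,-0.06,0.12,0,0],[0,-0.06,0.12,0,0],[0,-0.06,0.12,0,0],[0,-0.06,0.12,0,0],[0,-0.06,0.12,0,0]])

```text
time_s: 24.13
ee_pos: [449.6, 11.9, 299.2]
ee_rot: [-84.2, 89.8, 180.0]
force: [-0.0, 0.3, -0.6]
gripper_width: 27.1
```

```bash
python3 -c "
from look import *
st,f,g=wlook('w15');print(jaw(),st['ee_pos'],st['gripper_width'],st['force'],st['qpos'].round(1))
det(f,ins=(),pts=('hood_hinge','hood_press','dial_line','cup_a'))
S=grab_frame('side');cv2.imwrite('pics/s15.png',S['img']);det(S,ins=(),pts=('hood_hinge','hood_press','dial_line','cup_a'))
T=grab_frame('top');cv2.imwrite('pics/t15.png',T['img']);det(T,ins=(),pts=('hood_hinge','hood_press','dial_line','cup_a'))
"
```

```text
-5.818967985894896 [449.5965303   11.94987712 299.19597406] 27.06530036381548 [-0.00207218  0.25032813 -0.61015514] [ 0.1  4.3 95.5  0.  80.4  5.9]
pt hood_hinge [([313.1, 5.6], 0.57)]
pt hood_press []
pt dial_line [([339.0, 263.4], 0.86)]
pt cup_a [([313.4, 81.6], 0.75), ([307.1, 148.3], 0.7)]
pt hood_hinge [([285.2, 197.3], 0.66)]
pt hood_press [([390.6, 292.5], 0.72), ([280.4, 152.1], 0.57)]
pt dial_line [([312.4, 228.0], 0.8)]
pt cup_a [([345.6, 319.7], 0.95), ([295.8, 227.5], 0.71), ([290.8, 217.6], 0.61), ([304.4, 332.3], 0.58), ([289.8, 230.5], 0.32)]
pt hood_hinge [([211.7, 239.8], 0.7)]
pt hood_press [([149.8, 229.1], 0.93)]
pt dial_line [([300.4, 238.5], 0.86)]
pt cup_a [([392.6, 252.8], 0.77), ([232.4, 247.2], 0.65), ([396.1, 282.8], 0.6)]
```

View pics/w15.png

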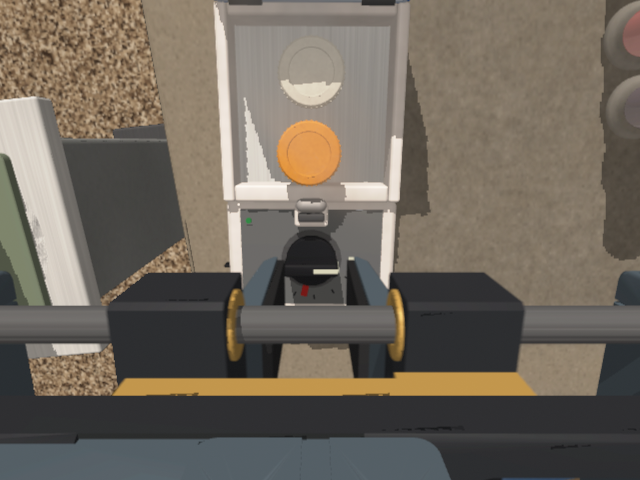

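View pics/s15.png

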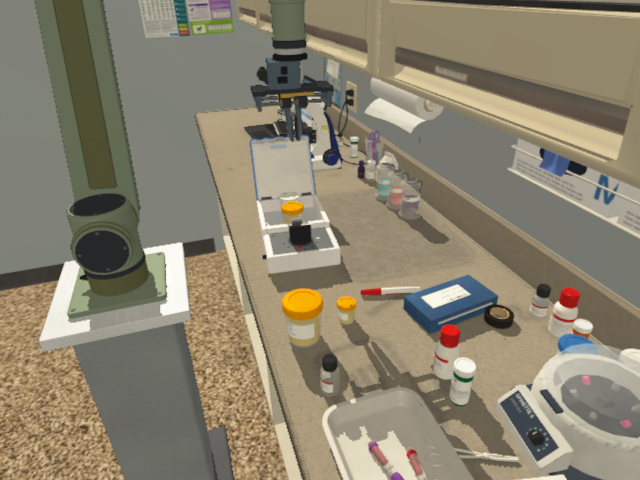

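View pics/t15.png

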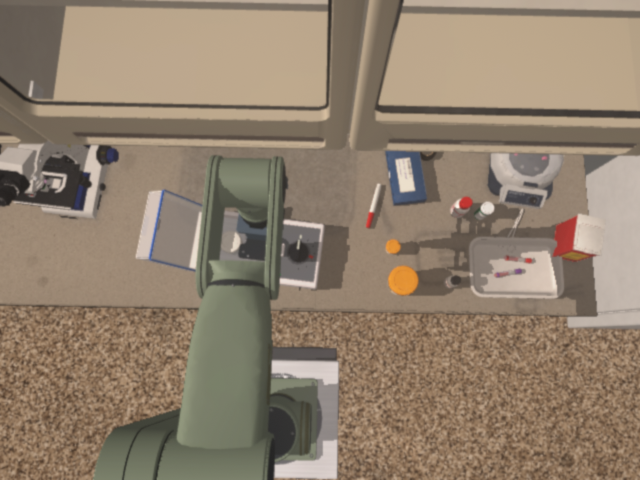

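```bash
python3 -c "
from look import *
S=grab_frame('side');T=grab_frame('top')
X=tri([S,T],[(280.4,152.1),(149.8,229.1)]);print(X, proj(S,X),proj(T,X))
y=np.radians(-5.9);R=np.array([[np.cos(y),-np.sin(y)],[np.sin(y),np.cos(y)]])
print(R.T@(X[:2]-[454,111.5]))
def W(l): return np.r_[np.array([454,111.5])+R@np.array(l[:2]),l[2]]
for th in (1.9,2.0,2.1):
  c,s=np.cos(th),np.sin(th); p=[0,90-150*c+58*s,66+150*s+58*c]
  print(th,p,proj(S,W(p)),proj(T,W(p)))
# trajectory table
for th in (2.05,1.95,1.8,1.7,1.57,1.45,1.3,1.15,1.0,.85,.7,.55,.4,.25,.1,0):
  c,s=np.cos(th),np.sin(th); C=np.array([90-178*c+58*s,66+178*s+58*c])
  if th>1.57: t=(C[0]+16,C[1]-24)
  else:
    P=C+28*np.array([c,-s]); t=(P[0]+16,P[1])
  w=W([-10,t[0],t[1]]); print(th,np.round(C),np.round(t),'world',w.round())
"
```

```text
[478.52751037 328.7429639  161.16154597] [278.76050839 152.46290589] [150.19502405 227.07700454]
[  2.0666283 218.6134332]
1.9 [0, np.float64(193.37884011539555), np.float64(189.194218275029)] [278.50800701 146.32727975] [156.24501714 226.64725552]
2.0 [0, np.float64(205.16127623796092), np.float64(178.25809750411798)] [278.26658854 148.58415529] [153.02636014 227.03600991]
2.1 [0, np.float64(215.7930589556133), np.float64(166.2003309305393)] [278.1024677  151.25645304] [150.46434711 227.56946774]
2.05 [224. 197.] [240. 173.] world [469. 351. 173.]
1.95 [210. 210.] [226. 186.] world [467. 337. 186.]
1.8 [187. 226.] [203. 202.] world [465. 314. 202.]
1.7 [170. 235.] [186. 211.] world [463. 298. 211.]
1.57 [148. 244.] [164. 216.] world [461. 276. 216.]
1.45 [126. 250.] [146. 222.] world [459. 257. 222.]
1.3 [ 98. 253.] [122. 226.] world [457. 234. 226.]
1.15 [ 70. 252.] [ 98. 227.] world [454. 210. 227.]
1.0 [ 43. 247.] [ 74. 224.] world [452. 186. 224.]
0.85 [ 16. 238.] [ 51. 217.] world [449. 163. 217.]
0.7 [ -9. 225.] [ 29. 207.] world [447. 141. 207.]
0.55 [-31. 208.] [  8. 194.] world [445. 121. 194.]
0.4 [-51. 189.] [-10. 178.] world [443. 103. 178.]
0.25 [-68. 166.] [-25. 159.] world [441.  88. 159.]
0.1 [-81. 141.] [-37. 139.] world [440.  75. 139.]
0 [-88. 124.] [-44. 124.] world [440.  69. 124.]
```

Request:
play_rows(motion=[[0,0.04,0,0,0],[0,0.08,0,0,0],[0,0.12,0,0,0],[0,0.16,0,0,0],[0,0.2,0,0,0],[0,0.24,0,0,0],[0,0.28,0,0,0],[0,0.31,0,0,0]])

```text
time_s: 25.65
ee_pos: [450.1, 324.9, 300.8]
ee_rot: [-177.0, 89.9, 87.3]
force: [1.2, 0.6, 0.9]
gripper_width: 0.4
```

Request:
play_rows(motion=[[0,0.03,0,0,0],[0,0.046,0,0,0],[0,0.046,0,0,0],[0,0.046,0,0,0],[0,0.046,0,0,0],[0,0.046,0,0,0],[0,0.046,0,0,0],[0,0.046,0,0,0]])

```text
time_s: 26.32
ee_pos: [450.8, 366.7, 301.4]
ee_rot: [115.8, 90.0, 19.9]
force: [0.3, 1.0, -0.4]
gripper_width: 0.9
```

```bash
python3 -c "
from look import *
st,f,g=wlook('w16');print(jaw(),st['ee_pos'],st['gripper_width'],st['force'],st['qpos'].round(1))
S=grab_frame('side');cv2.imwrite('pics/s16.png',cv2.resize(S['img'][40:280,190:420],None,fx=2.5,fy=2.5))
T=grab_frame('top');cv2.imwrite('pics/t16.png',cv2.resize(T['img'][130:310,20:340],None,fx=2.5,fy=2.5))
"
```

```text
-5.912519208202201 [450.79483847 366.69420545 301.42488354] 0.9058088829918007 [ 0.32628802  0.96383766 -0.38492877] [38.  16.6 79.6 -0.  83.7 43.9]
```

View pics/w16.png

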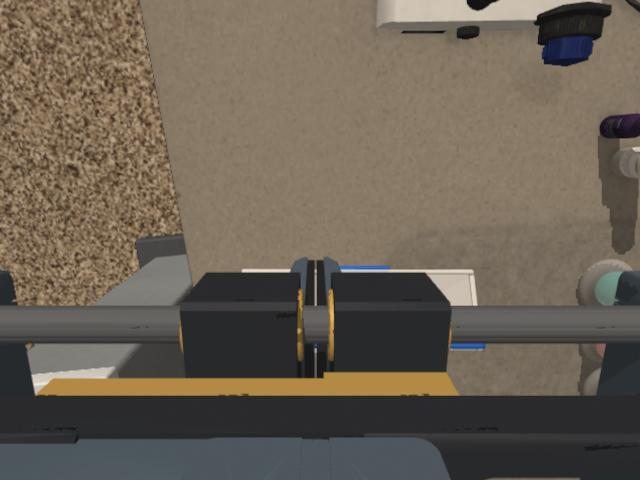

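View pics/s16.png

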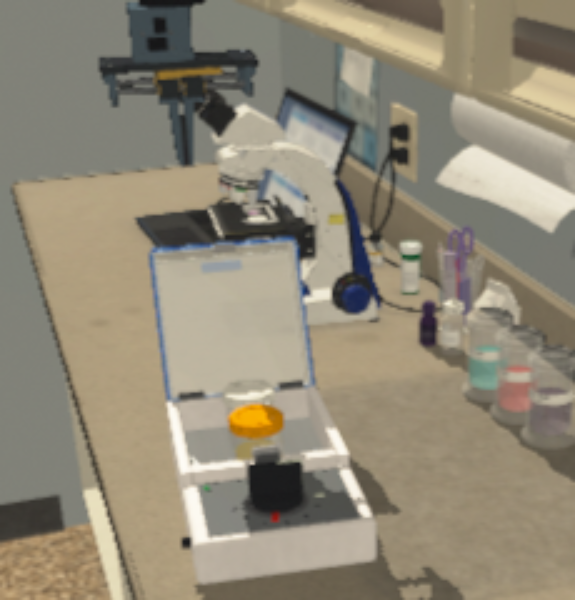

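View pics/t16.png

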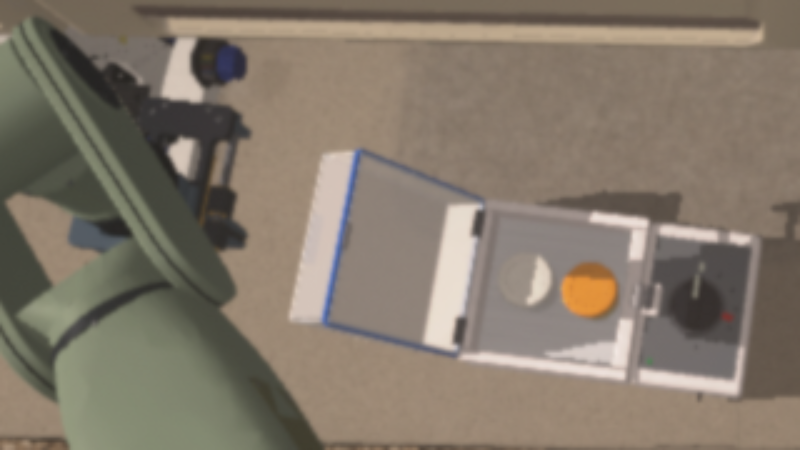

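```bash
python3 -c "
from look import *
st,f,g=wlook('w16')
for z in (185,190,200): print(at_z(g,(420,269),z), at_z(g,(240,269),z))
for z in (170,190,220): print(z,proj(g,[st['ee_pos'][0],st['ee_pos'][1],z]),proj(g,[st['ee_pos'][0],st['ee_pos'][1]-16,z]))
for p in ((410,28),(570,62)): print('scope',at_z(g,p,0),at_z(g,p,60))
"
```

```text
[526.53810226 334.08428831 185.        ] [392.08800483 348.20380702 185.        ]
[525.33015685 335.85113206 190.        ] [393.22762458 349.724117   190.        ]
[522.91426604 339.38481956 200.        ] [395.50686407 352.76473695 200.        ]
170 [314.973971  232.0234396] [317.10100126 251.87663567]
190 [315.01397357 238.13691076] [317.28122137 259.22385118]
220 [315.08515912 249.01598063] [317.60119656 272.26860314]
scope [ 5.71692813e+02  5.41525576e+02 -5.68434189e-14] [557.13882107 528.00085767  60.        ]
scope [744.34768878 489.51975558   0.        ] [707.81627771 482.61491255  60.        ]
```

Request:
play_rows(motion=[[0,0.008,-0.0,0,0],[0,0.008,-0.035,0,0],[0,0.008,-0.07,0,0],[0,0.008,-0.105,0,0],[0,0.008,-0.127,0,0],[0,0.008,-0.127,0,0],[0,0.008,-0.127,0,0],[0,0.008,-0.127,0,0]], squeeze=30)

```text
time_s: 27.18
ee_pos: [451.6, 376.9, 175.8]
ee_rot: [136.0, 89.8, 40.2]
force: [-0.6, -0.3, -0.2]
gripper_width: 0.7
```

```bash
python3 -c "
from look import *
st,f,g=wlook('w17');print(jaw(),st['ee_pos'],st['gripper_width'],st['force'])
S=grab_frame('side');cv2.imwrite('pics/s17.png',cv2.resize(S['img'][40:280,190:420],None,fx=2.5,fy=2.5))
"
```

```text
-5.835380524236583 [451.5584144  376.91044022 175.76281446] 0.6728702824260221 [-0.60554118 -0.34226265 -0.24527635]
```

View pics/s17.png

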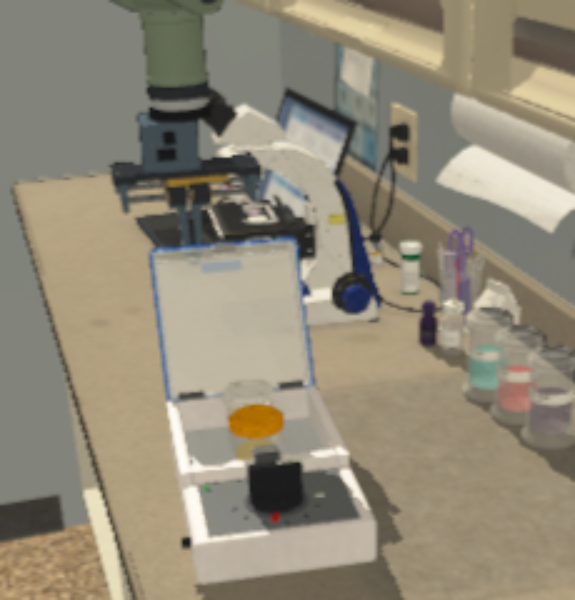

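View pics/w17.png

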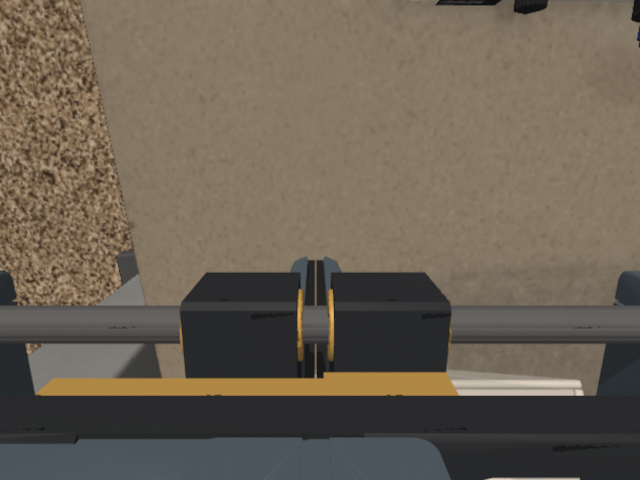

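Request:
play_rows(motion=[[0,-0.012,0,0,0],[0,-0.023,0,0,0],[0,-0.03,0.005,0,0],[0,-0.037,0.01,0,0],[0,-0.044,0.016,0,0],[0,-0.051,0.021,0,0],[0,-0.06,0.026,0,0],[0,-0.06,0.026,0,0]])

```text
time_s: 27.95
ee_pos: [451.3, 315.2, 202.9]
ee_rot: [135.8, 89.7, 39.8]
force: [0.4, 1.8, 1.1]
gripper_width: -0.0
```

```bash
python3 -c "
from look import *
st,f,g=wlook('w18');print(jaw(),st['ee_pos'],st['gripper_width'],st['force'],st['torque'])
S=grab_frame('side');cv2.imwrite('pics/s18.png',cv2.resize(S['img'][40:280,190:420],None,fx=2.5,fy=2.5))
"
```

```text
-5.912480647581898 [451.34658213 315.23449744 202.86658232] -0.010905568285958999 [0.3926883  1.82990276 1.08059533] [ 0.15996464 -0.092877    0.02610923]
```

View pics/s18.png

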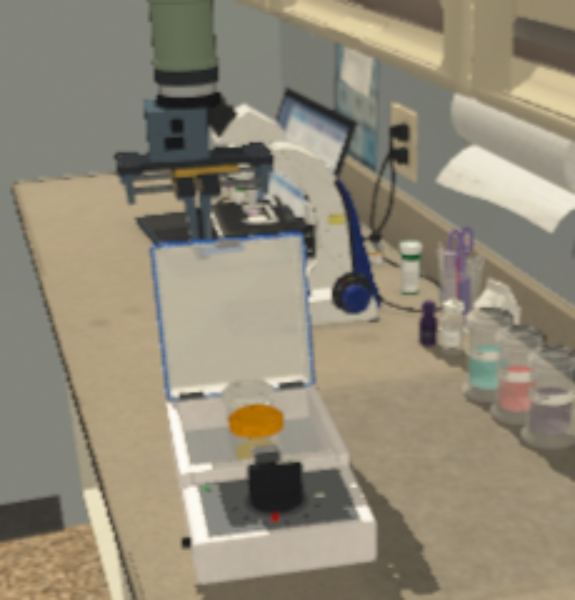

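View pics/w18.png

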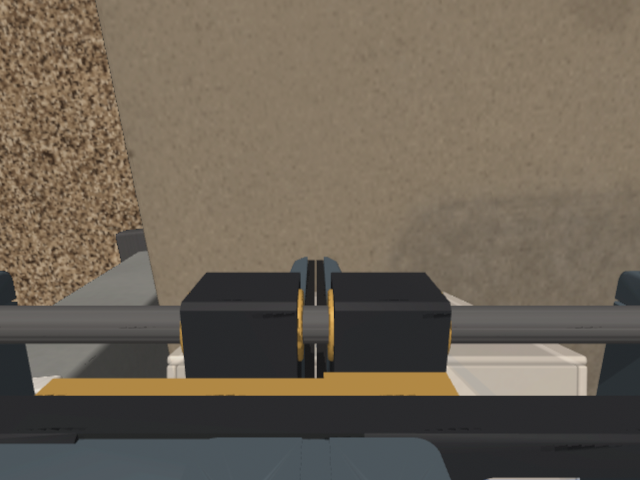

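Request:
play_rows(motion=[[0,-0.01,0.004,0,0],[0,-0.02,0.008,0,0],[0,-0.03,0.011,0,0],[0,-0.038,0.014,0,0],[0,-0.048,0.017,0,0],[0,-0.058,0.02,0,0],[0,-0.068,0.022,0,0],[0,-0.079,0.024,0,0]])

```text
time_s: 28.72
ee_pos: [450.3, 235.5, 223.9]
ee_rot: [-40.3, 90.0, -136.2]
force: [-0.9, 1.9, -0.1]
gripper_width: 0.2
```

```bash
python3 -c "
from look import *
st,f,g=wlook('w19');print(jaw(),st['ee_pos'],st['gripper_width'],st['force'],st['torque'])
S=grab_frame('side');cv2.imwrite('pics/s19.png',cv2.resize(S['img'][40:280,190:420],None,fx=2.5,fy=2.5))
"
```

```text
-5.882534882180923 [450.34999087 235.52594315 223.94685508] 0.23607454490039728 [-0.91191568  1.91780591 -0.11598563] [ 0.40442856  0.08302016 -0.00997644]
```

View pics/s19.png

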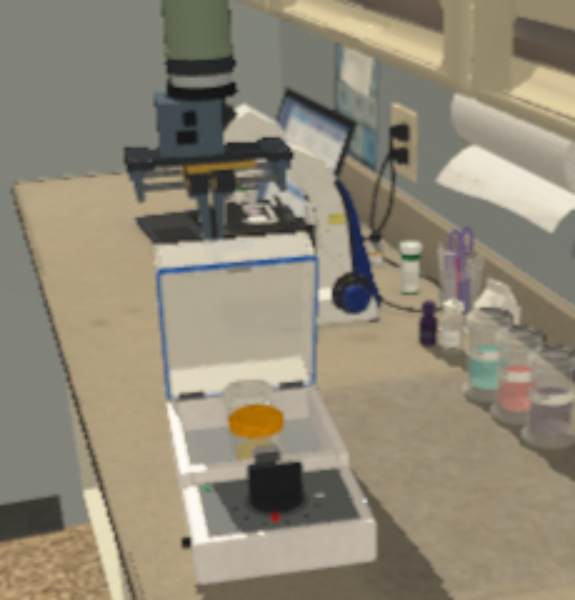

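Request:
play_rows(motion=[[0,-0.012,0.001,0,0],[0,-0.024,0.002,0,0],[0,-0.036,0.001,0,0],[0,-0.048,-0.001,0,0],[0,-0.06,-0.004,0,0],[0,-0.071,-0.008,0,0],[0,-0.082,-0.012,0,0],[0,-0.092,-0.017,0,0]])

```text
time_s: 29.48
ee_pos: [450.5, 143.3, 206.6]
ee_rot: [17.6, 90.0, -78.2]
force: [-0.9, 1.0, 1.5]
gripper_width: 0.4
```

```bash
python3 -c "
from look import *
st,f,g=wlook('w20');print(jaw(),st['ee_pos'],st['gripper_width'],st['force'],st['torque'])
S=grab_frame('side');cv2.imwrite('pics/s20.png',cv2.resize(S['img'][40:280,190:420],None,fx=2.5,fy=2.5))
"
```

```text
-5.890186711505752 [450.49827512 143.25721051 206.55572745] 0.4141667774803459 [-0.88780319  0.99174319  1.49040896] [ 0.16973489  0.11890277 -0.01808387]
```

View pics/s20.png

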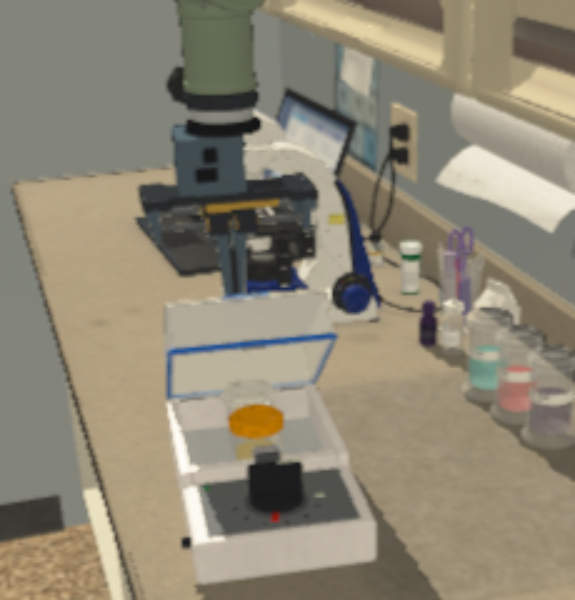

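Request:
play_rows(motion=[[0,-0.01,-0.006,0,0],[0,-0.02,-0.012,0,0],[0,-0.03,-0.02,0,0],[0,-0.039,-0.029,0,0],[0,-0.048,-0.039,0,0],[-0.001,-0.057,-0.049,0,0],[-0.002,-0.066,-0.058,0,0],[-0.002,-0.072,-0.065,0,0]])

```text
time_s: 30.25
ee_pos: [447.8, 71.4, 140.6]
ee_rot: [-57.2, 89.9, -153.0]
force: [-0.1, 1.0, -0.8]
gripper_width: 0.3
```

```bash
python3 -c "
from look import *
st,f,g=wlook('w21');print(jaw(),st['ee_pos'],st['gripper_width'],st['force'],st['torque'])
S=grab_frame('side');cv2.imwrite('pics/s21.png',cv2.resize(S['img'][40:280,190:420],None,fx=2.5,fy=2.5))
"
```

```text
-5.892362488942497 [447.84780928  71.39713881 140.58794504] 0.2957487642967213 [-0.14808166  0.99034372 -0.82880456] [-0.00298067 -0.08164852  0.01105645]
```

View pics/s21.png

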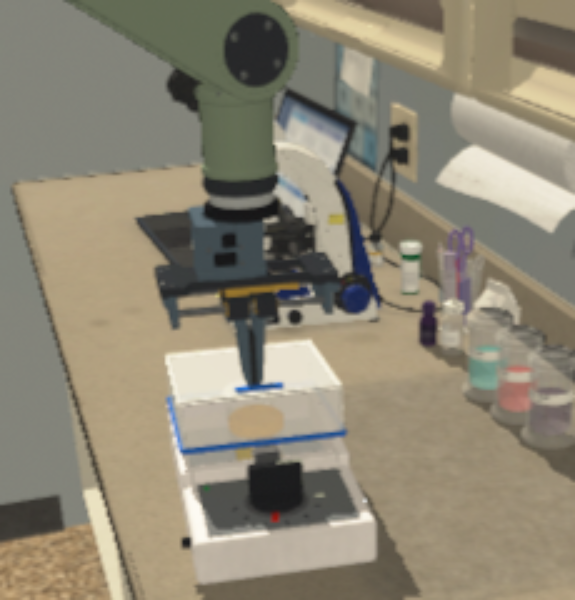

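Request:
play_rows(motion=[[0,-0.01,0.002,0,0],[0,-0.019,0.002,0,0],[0,-0.019,-0.003,0,0],[0,-0.019,-0.006,0,0],[0,-0.019,-0.009,0,0],[0,-0.019,-0.011,0,0],[0,-0.019,-0.013,0,0],[0,-0.019,-0.015,0,0]])

```text
time_s: 31.02
ee_pos: [449.1, 53.5, 127.4]
ee_rot: [95.6, 89.9, -0.2]
force: [1.5, 0.1, -0.2]
gripper_width: 0.5
```

Request:
play_rows(motion=[[0,0,-0.001,0,0],[0,0,-0.001,0,0],[0,0,-0.002,0,0],[0,0,-0.002,0,0],[0,0,-0.003,0,0],[0,0,-0.003,0,0],[0,0,-0.003,0,0],[0,0,-0.003,0,0]])

```text
time_s: 31.68
ee_pos: [448.6, 53.9, 124.2]
ee_rot: [138.1, 90.0, 42.3]
force: [-1.7, -0.1, 3.3]
gripper_width: 0.4
```

```bash
python3 -c "
from look import *
st,f,g=wlook('w22');print(jaw(),st['ee_pos'],st['gripper_width'],st['force'],st['torque'])
S=grab_frame('side');cv2.imwrite('pics/s22.png',cv2.resize(S['img'][140:290,220:400],None,fx=3.2,fy=3.2))
"
```

```text
-5.848309687738476 [448.57158046  53.87318725 124.22132389] 0.43557507503006426 [-1.71759253 -0.06377305  3.26332701] [0.03891131 0.13925918 0.03024085]
```

View pics/s22.png

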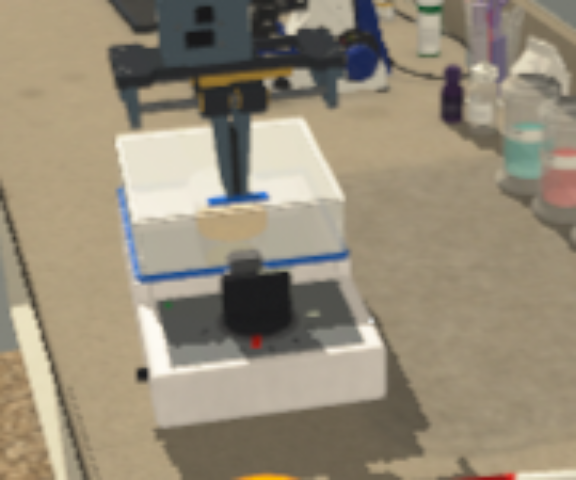

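Request:
play_rows(motion=[[0,0,-0.001,0,0],[0,0,-0.002,0,0],[0,0,-0.003,0,0],[0,0,-0.003,0,0],[0,0,-0.003,0,0],[0,0,-0.003,0,0],[0,0,-0.003,0,0],[0,0,-0.003,0,0]])

```text
time_s: 32.45
ee_pos: [448.7, 53.8, 123.9]
ee_rot: [105.4, 89.9, 9.5]
force: [-7.3, -0.5, 25.0]
gripper_width: -0.1
```

The hood resists 25 N without moving at 124 mm, which is its shut height. I'll rise and check it.

Request:
play_rows(motion=[[0,0,0.01,0,0],[0,-0.02,0.04,0,0.1],[-0.003,-0.05,0.075,0,0.3],[-0.006,-0.09,0.09,0,0.55],[-0.008,-0.13,0.09,0,0.55],[-0.01,-0.133,0.09,0,0.55],[-0.01,-0.133,0.09,0,0.55],[-0.01,-0.133,0.09,0,0.55]])

```text
time_s: 33.12
ee_pos: [438.1, -79.0, 210.3]
ee_rot: [-128.2, 89.9, 135.8]
force: [-0.5, 0.8, 0.7]
gripper_width: 44.2
```

```bash
python3 -c "
from look import *
st,f,g=wlook('w23');print(jaw(),st['ee_pos'],st['gripper_width'],st['force'],st['torque'])
det(f,ins=(),pts=('dial_centre','dial_line','set_tab','hood_press'))
S=grab_frame('side');cv2.imwrite('pics/s23.png',cv2.resize(S['img'][140:290,220:400],None,fx=3.2,fy=3.2))
"
```

```text
-5.843225893603696 [438.13415772 -79.03524164 210.34510809] 44.20295264772346 [-0.54802851  0.75384958  0.69717816] [ 0.02658795 -0.0707421   0.0002086 ]
pt dial_centre [([311.0, 186.5], 0.8), ([310.0, 28.0], 0.61)]
pt dial_line [([351.3, 183.2], 0.66)]
pt set_tab [([304.6, 224.1], 0.73)]
pt hood_press [([309.7, 31.8], 0.96)]
```

View pics/w23.png

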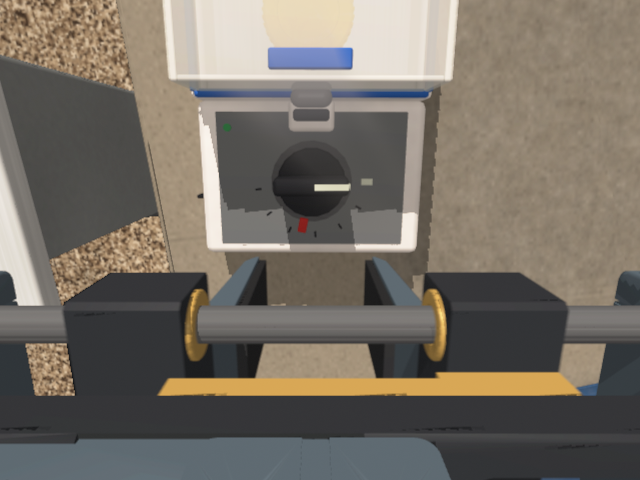

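View pics/s23.png

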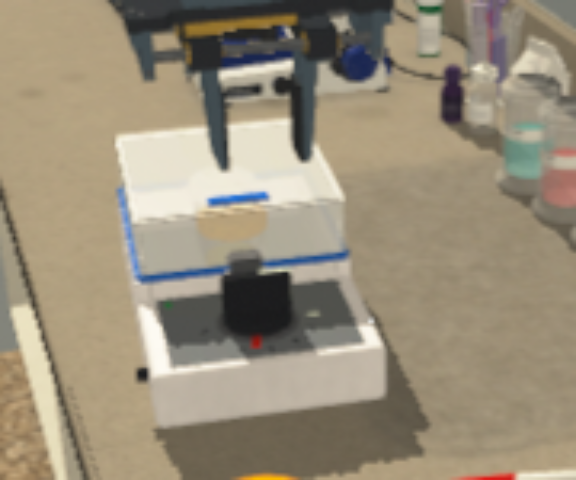

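```bash
python3 -c "
from look import *
st,f,g=wlook('w23b')
cv2.imwrite('pics/w23c.png',cv2.resize(f['img'][60:270,180:460],None,fx=2.8,fy=2.8,interpolation=cv2.INTER_CUBIC))
y=np.radians(-5.9);R=np.array([[np.cos(y),-np.sin(y)],[np.sin(y),np.cos(y)]])
def W(l): return np.r_[np.array([454,111.5])+R@np.array(l[:2]),l[2]]
for th in (0,.05,.1):
  c,s=np.cos(th),np.sin(th)
  for x in (-86,86):
    for h in (0,58): print(th,x,h,proj(g,W([x,90-178*c+h*s,66+178*s+h*c])).round(1))
"
```

```text
0 -86 0 [193.9  93.6]
0 -86 58 [165.7  82.6]
0 86 0 [425.3  94.1]
0 86 58 [451.1  83.1]
0.05 -86 0 [190.3  91.9]
0.05 -86 58 [159.7  74.7]
0.05 86 0 [428.6  92.3]
0.05 86 58 [456.6  75.3]
0.1 -86 0 [186.4  89.4]
0.1 -86 58 [153.3  65.4]
0.1 86 0 [432.2  89.8]
0.1 86 58 [462.5  65.9]
```

View pics/w23c.png

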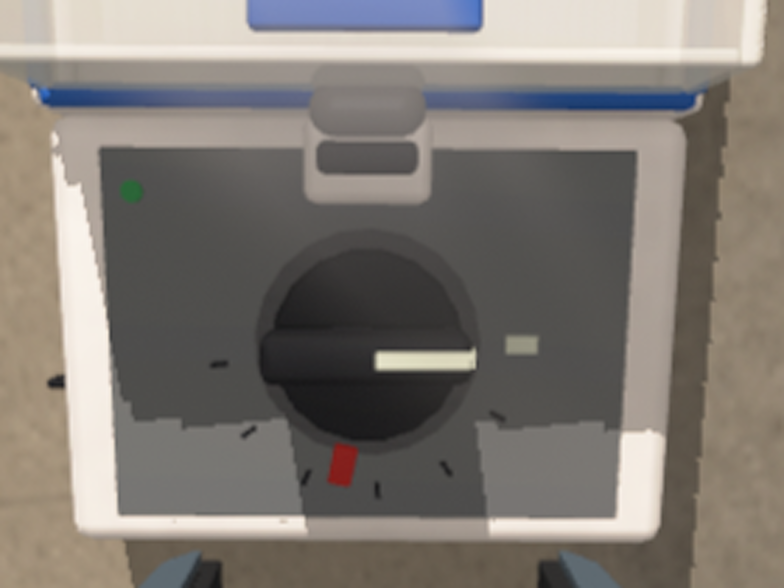

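Request:
play_rows(motion=[[0,0.02,0,0.12,0.55],[0,0.036,-0.02,0.24,0.55],[0,0.036,-0.04,0.36,0.55],[0,0.036,-0.05,0.48,0.55],[0,0.036,-0.05,0.6,0.55],[0,0.036,-0.05,0.72,0.55],[0,0.036,-0.05,0.84,0.55],[0,0.036,-0.05,0.96,0.55]])

```text
time_s: 34.13
ee_pos: [438.6, -42.7, 160.8]
ee_rot: [-178.8, 90.0, 140.8]
force: [-0.3, -0.1, 0.4]
gripper_width: 50.1
```

Request:
play_rows(motion=[[0,0,0,0.12,0.55],[0,0,0,0.24,0.55],[0,0,0,0.36,0.55],[0,0,0,0.48,0.55],[0,0,0,0.6,0.55],[0,0,0,0.61,0.55],[0,0,0,0.61,0.55],[0,0,0,0.61,0.55]])

```text
time_s: 34.8
ee_pos: [438.6, -43.0, 161.0]
ee_rot: [80.0, 90.0, 74.0]
force: [0.6, 0.4, 0.4]
gripper_width: 50.3
```

```bash
python3 -c "
from look import *
st,f,g=wlook('w24');print(jaw(),st['ee_pos'],st['gripper_width'])
print(proj(g,[438,-42.5,99]),proj(g,[st['ee_pos'][0],st['ee_pos'][1],99]))
"
```

```text
84.01359392937353 [438.62466635 -42.98547137 160.98791821] 50.255498468571425
[314.49078372 254.67757164] [313.80139803 255.74840855]
```

View pics/w24.png

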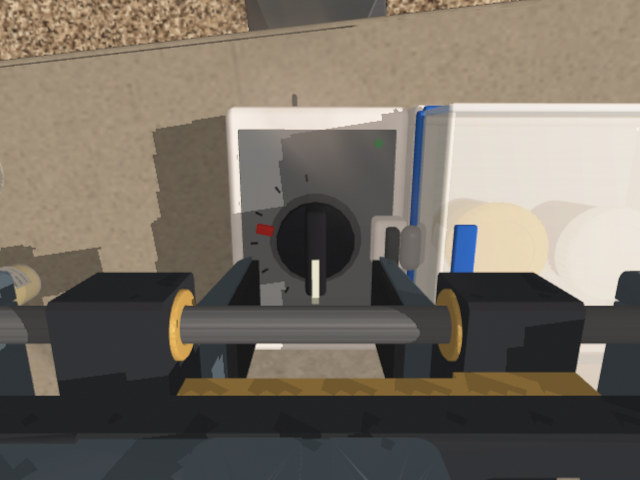

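Request:
play_rows(motion=[[0,0.001,0,0,0.35],[0,0.001,0,0,0.35],[0,0.001,-0.03,0,0.35],[0,0.001,-0.06,0,0.35],[0,0.001,-0.086,0,0.35],[0,0.001,-0.086,0,0.35],[0,0.001,-0.086,0,0],[0,0.001,-0.086,0,0]], squeeze=20)

```text
time_s: 35.52
ee_pos: [439.7, -42.4, 76.1]
ee_rot: [1.7, 89.9, -4.2]
force: [0.4, -0.2, 0.1]
gripper_width: 21.2
```

Request:
play_rows(motion=[[0,0.0,0,0,0],[0,0.0,0,0,0],[0,0.0,0,0,0],[0,0.0,0,0,0],[0,0.0,0,0,0],[0,0.0,0,0,0],[0,0.0,0,0,0],[0,0.0,0,0,0]])

```text
time_s: 36.18
ee_pos: [440.0, -43.1, 76.6]
ee_rot: [-17.5, 89.8, -23.3]
force: [0.1, -5.0, 6.5]
gripper_width: 12.6
```

```bash
python3 -c "
from look import *
st,f,g=wlook('w25');print(jaw(),st['ee_pos'],st['gripper_width'],st['force'],st['torque'],np.radians(-16.4-jaw()))
"
```

```text
84.14846914251808 [439.96726542 -43.10341858  76.60065204] 12.631396489044107 [ 0.06677069 -5.00089497  6.47027824] [-0.73397814 -0.02613852  0.02155018] -1.7549018443768603
```

View pics/w25.png

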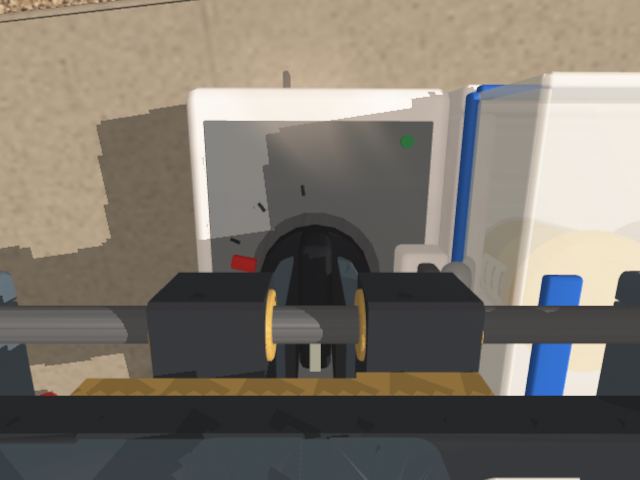

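Request:
play_rows(motion=[[0,-0.001,0,-0.1,0],[-0.001,-0.001,0,-0.2,0],[-0.001,-0.001,0,-0.3,0],[-0.001,-0.001,0,-0.4,0],[-0.001,-0.001,0,-0.5,0],[-0.001,-0.001,0,-0.6,0],[-0.001,-0.001,0,-0.7,0],[-0.001,-0.001,0,-0.8,0]])

```text
time_s: 36.9
ee_pos: [439.4, -44.1, 76.6]
ee_rot: [30.2, 89.7, -21.7]
force: [0.3, -3.9, 5.6]
gripper_width: 12.9
```

Request:
play_rows(motion=[[0,0,0,-0.1,0],[0,0,0,-0.2,0],[0,0,0,-0.3,0],[0,0,0,-0.4,0],[0,0,0,-0.5,0],[0,0,0,-0.6,0],[0,0,0,-0.7,0],[0,0,0,-0.8,0]])

```text
time_s: 37.57
ee_pos: [438.3, -44.5, 76.6]
ee_rot: [51.2, 89.8, -46.5]
force: [-1.8, -6.3, 9.4]
gripper_width: 12.8
```

Request:
play_rows(motion=[[0,0,0,-0.07,0],[0,0,0,-0.14,0],[0,0,0,-0.155,0],[0,0,0,-0.155,0],[0,0,0,-0.155,0],[0,0,0,-0.155,0],[0,0,0,-0.155,0],[0,0,0,-0.155,0]])

```text
time_s: 38.23
ee_pos: [438.1, -44.4, 76.6]
ee_rot: [56.6, 89.8, -49.8]
force: [-1.8, -6.0, 9.0]
gripper_width: 12.9
```

```bash
python3 -c "
from look import *
st,f,g=wlook('w26');print(jaw(),st['ee_pos'],st['gripper_width'],st['force'],st['torque'])
"
```

```text
-16.38686561896809 [438.13587983 -44.4120678   76.57691475] 12.943347443755064 [-1.79769463 -6.01718533  9.01517478] [-1.25249958  0.45335138  0.0217063 ]
```

View pics/w26.png

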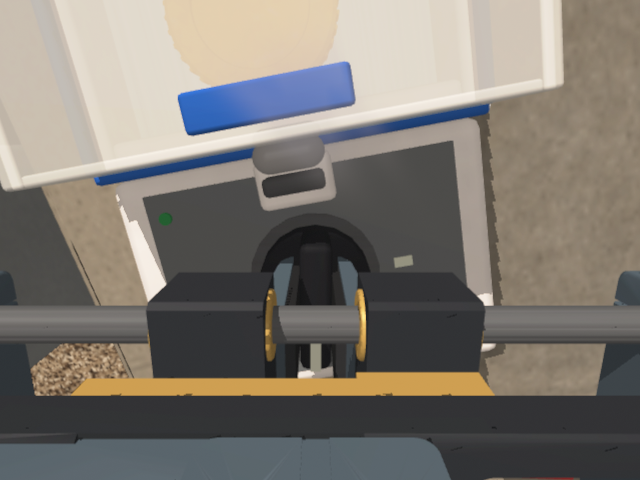

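Release, rise straight up, and look.

Request:
play_rows(motion=[[0,0,0,0,0.4],[0,0,0,0,0.4],[0,0,0,0,0.4],[0,0,0.03,0,0.4],[0,0,0.06,0,0.4],[0,0,0.1,0,0.4],[0,-0.03,0.13,0,0.7],[0,-0.05,0.13,0,1]])

```text
time_s: 38.95
ee_pos: [441.3, -94.3, 211.1]
ee_rot: [93.5, 89.3, -12.8]
force: [1.5, -0.6, -0.6]
gripper_width: 47.0
```

Request:
play_rows(motion=[[0,0,0,0.05,1],[0,0,0,0.1,1],[0,0,0,0.15,1],[0,0,0,0.185,1],[0,0,0,0.185,1],[0,0,0,0.185,1],[0,0,0,0.185,1],[0,0,0,0.185,1]])

```text
time_s: 39.62
ee_pos: [437.5, -93.1, 204.9]
ee_rot: [-162.4, 90.0, 101.8]
force: [-0.3, 0.5, -0.1]
gripper_width: 90.9
```

```bash
python3 -c "
from look import *
st,f,g=wlook('w27');print(jaw(),st['ee_pos'],st['gripper_width'],st['force'])
det(f,ins=(),pts=('dial_centre','dial_line','set_tab','hood_press'))
cv2.imwrite('pics/w27c.png',cv2.resize(f['img'][60:270,180:460],None,fx=2.8,fy=2.8,interpolation=cv2.INTER_CUBIC))
for n in ('dial_line','set_tab'):
  d=finder.spot_point(f,n)
  if d: print(n,at_z(g,d[0]['point'],86))
"
```

```text
-5.861319223333654 [437.54995184 -93.11326299 204.92014346] 90.88893360953054 [-0.27351872  0.5144711  -0.10079717]
pt dial_centre []
pt dial_line [([301.4, 205.5], 0.63)]
pt set_tab [([301.3, 206.7], 0.95)]
pt hood_press []
dial_line [429.99037911 -69.59187194  86.        ]
set_tab [429.81917366 -70.46153095  86.        ]
```

View pics/w27c.png

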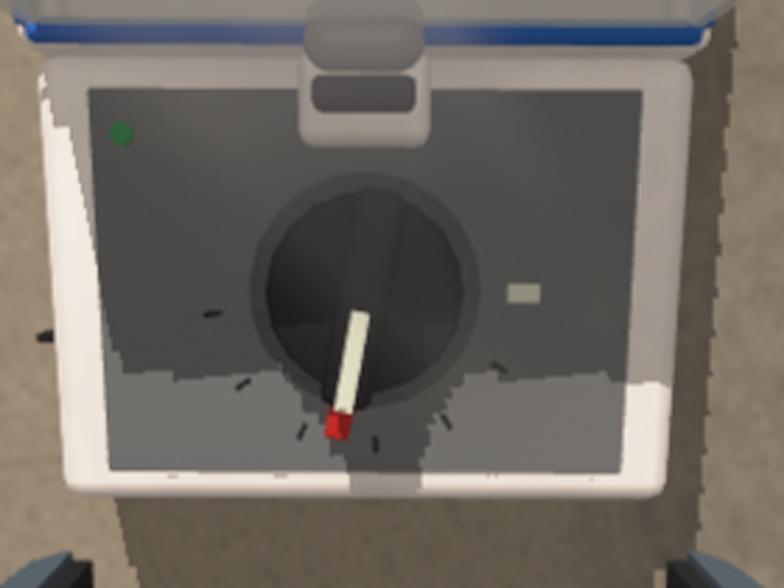

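The line meets the red tab, with the two detected points about 1 mm apart. One last overall check before handing in.

```bash
python3 -c "
from look import *
S=grab_frame('side');cv2.imwrite('pics/s28.png',S['img'])
T=grab_frame('top');cv2.imwrite('pics/t28.png',cv2.resize(T['img'][140:320,130:510],None,fx=2.1,fy=2.1));print(sensors.state()['time_s'])"
```

```text
40.0667
```

View pics/s28.png

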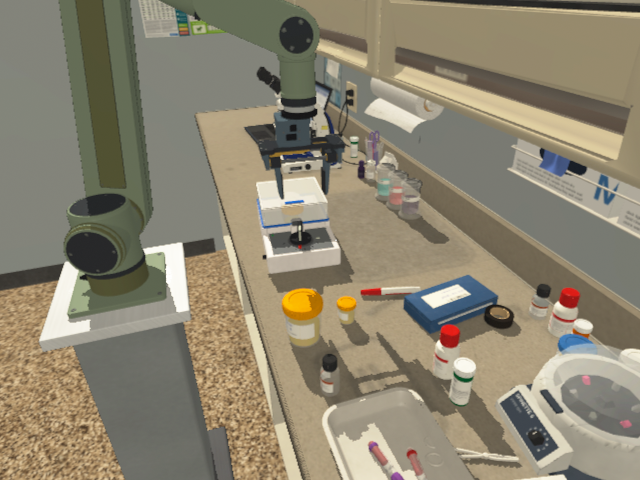

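View pics/t28.png

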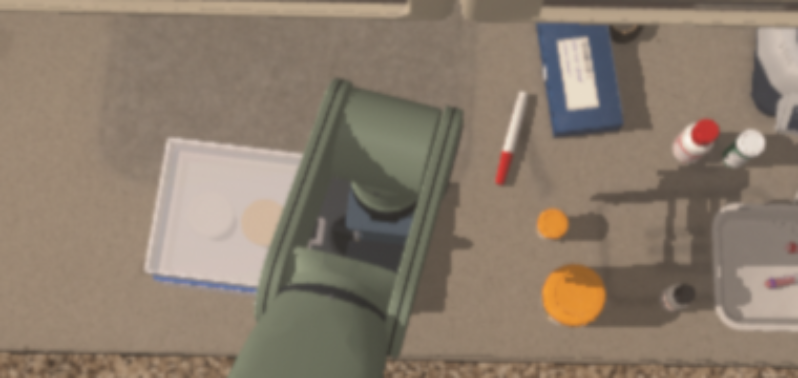

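The views show the hood shut with the white and orange caps inside it. The marker, lugol, methanol, and the small and large orange cups are where they started. I'm handing in.

```bash
python3 -c "
from workcell import job_done; print(job_done())"
```

```text
the job is handed in; nothing more can be done
None
```

The warmer is going, and I handed the job in at about 40 s of the 210 s allowed. The steps were done in the order asked:

1. **Dial to zero:** I turned the dial back from about 66°. Its white line then read −5.4°, against −6.2° for the console edge and about −6.5° for the zero mark.
2. **Cups:** Only two job cups were on the open bench, the white-cap one and the middle-sized orange one. Both stand upright on the tray. I left the large and small orange cups, and the caps by the centrifuge, alone.
3. **Hood:** I swung it over and pressed with 25 N. It stayed at 124 mm high, and its corners in the camera match a fully shut hood. I felt no click of the catch; the hood was already down when the press began, so the height and the corners are the evidence.
4. **Dial to the red tab:** The white line now meets the tab. The detected line and tab points are about 1 mm apart, where 4 mm is allowed.

In the last pictures the bottles and marker pen look unmoved, and the gripper was open and clear of everything. No check failed. The estimates of the tab's direction spread over about 3°, which is well inside the tolerance.

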